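# Load the plating-lab spray rinse and open its water valve

## Task

Get the rinse station ready to run: seat every brass-coloured test block flat and fully down in a pocket of the white holder plate, and tip all the nuts from the beaker into the round basket, standing the empty beaker back upright on the blue mat. With everything loaded, open the water by cranking the red hand wheel anticlockwise until you feel it reach its stop, then back it off a quarter turn and let go. Leave the dish and the spanner where they are; anything knocked out of place on the way has to be put right.

Things in the scene. Friction and masses are not known exactly. Their poses are not given: they have to be found in the camera images.
- basket (a point): Centre of the inside floor of the round, open, perforated steel basket fixed in the left part of the steel rinse basin. Inside diameter 126, inside depth 54 (its rim is 62 above the bench, 54 above this point), wall 3. x and y are the station's axes (x away from the robot, y left at yaw 0).
- pocket0 (a point): Pocket of the white holder plate in the rinse basin; the point is the centre of the pocket's floor, 16 above the bench. Rectangular, 60 along its x by 34 along its y, 8 deep (the plate's top is 24 above the bench), z up. The three pockets are alike and lie in a row along y, 72 apart, pocket0 nearest the basket. The basin's wall stands 26 above the bench, 90 in front of and behind the row. A copper spray bar (20 dia, axis 55 above the bench) runs along y 115 behind the row.
- pocket1 (a point): Pocket of the white holder plate in the rinse basin; the point is the centre of the pocket's floor, 16 above the bench. Rectangular, 60 along its x by 34 along its y, 8 deep (the plate's top is 24 above the bench), z up. The three pockets are alike and lie in a row along y, 72 apart, pocket0 nearest the basket. The basin's wall stands 26 above the bench, 90 in front of and behind the row. A copper spray bar (20 dia, axis 55 above the bench) runs along y 115 behind the row.
- pocket2 (a point): Pocket of the white holder plate in the rinse basin; the point is the centre of the pocket's floor, 16 above the bench. Rectangular, 60 along its x by 34 along its y, 8 deep (the plate's top is 24 above the bench), z up. The three pockets are alike and lie in a row along y, 72 apart, pocket0 nearest the basket. The basin's wall stands 26 above the bench, 90 in front of and behind the row. A copper spray bar (20 dia, axis 55 above the bench) runs along y 115 behind the row.
- block0_mid (a point): Brass-coloured plated test block 56 x 30 x 20 (along its x, y, z), about 0.26 kg, lying flat on the bench at the start; the point is its centre (10 above its underside). It fits a pocket with 2 play on each side, long side along the pocket's x, either end first, and then stands 12 proud of the plate. Two or three blocks are present; an absent one reads None.
- block1_mid (a point): Brass-coloured plated test block 56 x 30 x 20 (along its x, y, z), about 0.26 kg, lying flat on the bench at the start; the point is its centre (10 above its underside). It fits a pocket with 2 play on each side, long side along the pocket's x, either end first, and then stands 12 proud of the plate. Two or three blocks are present; an absent one reads None.
- block2_mid (a point): Brass-coloured plated test block 56 x 30 x 20 (along its x, y, z), about 0.26 kg, lying flat on the bench at the start; the point is its centre (10 above its underside). It fits a pocket with 2 play on each side, long side along the pocket's x, either end first, and then stands 12 proud of the plate. Two or three blocks are present; an absent one reads None.
- beaker_mid (a point): Clear plastic beaker with a thin blue rim, holding the nuts; about 0.07 kg empty. Height 85, outside diameter 53 at the foot and 62 at the rim, wall 3, inside floor 4 above its foot. The point is on its axis half-way up (42.5 above the foot; 57 across there); z points to its mouth.
- mat_top (a point): Centre of the upper face of the blue mat, 130 x 130 x 3, fixed on the bench; the beaker stands on it at the start.
- nut0_mid (a point): Bright plated hexagon nut, 16 across flats, 9 thick, 12 g; the point is its centre. Six to eight nuts are present, all in the beaker at the start; an absent one reads None.
- nut1_mid (a point): Bright plated hexagon nut, 16 across flats, 9 thick, 12 g; the point is its centre. Six to eight nuts are present, all in the beaker at the start; an absent one reads None.
- nut2_mid (a point): Bright plated hexagon nut, 16 across flats, 9 thick, 12 g; the point is its centre. Six to eight nuts are present, all in the beaker at the start; an absent one reads None.
- nut3_mid (a point): Bright plated hexagon nut, 16 across flats, 9 thick, 12 g; the point is its centre. Six to eight nuts are present, all in the beaker at the start; an absent one reads None.
- nut4_mid (a point): Bright plated hexagon nut, 16 across flats, 9 thick, 12 g; the point is its centre. Six to eight nuts are present, all in the beaker at the start; an absent one reads None.
- nut5_mid (a point): Bright plated hexagon nut, 16 across flats, 9 thick, 12 g; the point is its centre. Six to eight nuts are present, all in the beaker at the start; an absent one reads None.
- nut6_mid (a point): Bright plated hexagon nut, 16 across flats, 9 thick, 12 g; the point is its centre. Six to eight nuts are present, all in the beaker at the start; an absent one reads None.
- nut7_mid (a point): Bright plated hexagon nut, 16 across flats, 9 thick, 12 g; the point is its centre. Six to eight nuts are present, all in the beaker at the start; an absent one reads None.
- wheel (a joint): Angle of the red three-spoked hand wheel (112 dia) of the brass gate valve at the right end of the station, rad, growing anticlockwise seen from above, which opens the valve. 0 is shut, 18.0 is the open stop (2.9 turns); at the start it is shut or nearly so (0 to 4). Friction about 0.12 N m; it stays where it is left. The bright stem rises 1.5 mm per rad out of the wheel's hub as it opens.
- hub (a point): Fixed point on the upright axis of the hand wheel at the height of the crank grip's middle, 178 above the bench. The wheel's upper face is 31 below it. The crank grip is 46 from this axis.
- crank (a point): Middle of the black crank grip on the wheel: an upright cylinder, 18 dia, 50 tall, from 152 to 202 above the bench, 46 from the wheel's axis. It revolves freely on its own pin, so it can be held and carried round without turning the hand.
- dish: Bystander, to be left alone: small white dish, 68 dia, 20 high.
- spanner: Bystander, to be left alone: steel spanner, 130 long, lying flat in front of the valve.

How it is judged (in metres and radians):
On the way, in this order (a step that is already met when the one before it is completed fails the run):
1. every block is seated in a pocket and every nut is in the basket (((horizontal distance between block0_mid and pocket0 below 0.0045 m and z of block0_mid in the frame of pocket0 below 0.012 m and angle between the x axis of block0_mid and the x axis of pocket0, either way round below 0.12 rad and angle between the z axis of block0_mid and the z axis of pocket0, either way round below 0.06 rad) or (horizontal distance between block0_mid and pocket1 below 0.0045 m and z of block0_mid in the frame of pocket1 below 0.012 m and angle between the x axis of block0_mid and the x axis of pocket1, either way round below 0.12 rad and angle between the z axis of block0_mid and the z axis of pocket1, either way round below 0.06 rad) or (horizontal distance between block0_mid and pocket2 below 0.0045 m and z of block0_mid in the frame of pocket2 below 0.012 m and angle between the x axis of block0_mid and the x axis of pocket2, either way round below 0.12 rad and angle between the z axis of block0_mid and the z axis of pocket2, either way round below 0.06 rad)) and ((horizontal distance between block1_mid and pocket0 below 0.0045 m and z of block1_mid in the frame of pocket0 below 0.012 m and angle between the x axis of block1_mid and the x axis of pocket0, either way round below 0.12 rad and angle between the z axis of block1_mid and the z axis of pocket0, either way round below 0.06 rad) or (horizontal distance between block1_mid and pocket1 below 0.0045 m and z of block1_mid in the frame of pocket1 below 0.012 m and angle between the x axis of block1_mid and the x axis of pocket1, either way round below 0.12 rad and angle between the z axis of block1_mid and the z axis of pocket1, either way round below 0.06 rad) or (horizontal distance between block1_mid and pocket2 below 0.0045 m and z of block1_mid in the frame of pocket2 below 0.012 m and angle between the x axis of block1_mid and the x axis of pocket2, either way round below 0.12 rad and angle between the z axis of block1_mid and the z axis of pocket2, either way round below 0.06 rad)) and ((horizontal distance between block2_mid and pocket0 below 0.0045 m and z of block2_mid in the frame of pocket0 below 0.012 m and angle between the x axis of block2_mid and the x axis of pocket0, either way round below 0.12 rad and angle between the z axis of block2_mid and the z axis of pocket0, either way round below 0.06 rad) or (horizontal distance between block2_mid and pocket1 below 0.0045 m and z of block2_mid in the frame of pocket1 below 0.012 m and angle between the x axis of block2_mid and the x axis of pocket1, either way round below 0.12 rad and angle between the z axis of block2_mid and the z axis of pocket1, either way round below 0.06 rad) or (horizontal distance between block2_mid and pocket2 below 0.0045 m and z of block2_mid in the frame of pocket2 below 0.012 m and angle between the x axis of block2_mid and the x axis of pocket2, either way round below 0.12 rad and angle between the z axis of block2_mid and the z axis of pocket2, either way round below 0.06 rad)) and horizontal distance between each of nut0_mid, nut1_mid, nut2_mid, nut3_mid, nut4_mid, nut5_mid, nut6_mid, nut7_mid and basket below 0.064 m and z of nut0_mid in the frame of basket between -0.005 and 0.05 m and z of nut1_mid in the frame of basket between -0.005 and 0.05 m and z of nut2_mid in the frame of basket between -0.005 and 0.05 m and z of nut3_mid in the frame of basket between -0.005 and 0.05 m and z of nut4_mid in the frame of basket between -0.005 and 0.05 m and z of nut5_mid in the frame of basket between -0.005 and 0.05 m and z of nut6_mid in the frame of basket between -0.005 and 0.05 m and z of nut7_mid in the frame of basket between -0.005 and 0.05 m), for 0.2 s.
2. the hand wheel has been opened to its stop (value of joint wheel above 17.85 rad), for 0.1 s.
3. the hand wheel is backed off a quarter turn from the stop (value of joint wheel between 16.029 and 16.829 rad), for 0.3 s.
At the end, for the whole second after the job is handed in: Every block lies flat and fully down in a pocket (within 4.5 mm, 0.12 rad, at most 2 mm proud), every nut is in the basket, the wheel rests a quarter turn (within 0.4 rad) short of its open stop, and the beaker stands upright and still on the mat, within 45 mm of its centre (all of step 1 and all of step 3 and velocity of joint wheel between -0.1 and 0.1 rad/s and horizontal distance between beaker_mid and mat_top below 0.045 m and angle between beaker_mid's own z axis and vertical below 0.1 rad and z of beaker_mid in the frame of mat_top below 0.048 m); the robot touches nothing.
It fails at once if the dish is pushed more than 5 cm or tipped (distance of dish from where it was at the start of the episode above 0.05 m or angle between dish's own z axis and vertical above 0.6 rad).
It fails at once if the spanner is pushed more than 5 cm or tipped (distance of spanner from where it was at the start of the episode above 0.05 m or angle between spanner's own z axis and vertical above 0.6 rad).
Of block0, block1, block2 only 2 to 3 are there at a start; the rules pass over those that are not, and their reading is None.
Of nut5, nut6, nut7 only 1 to 3 are there at a start; the rules pass over those that are not, and their reading is None.
At some moment in a run one of block0, block1, block2 may be knocked a few centimetres aside while the robot is not near it.
It also fails if it takes over 210 s, if anything falls off the work surface, if the arm or the gripper's body presses on something with over 40 N, if the wrist force passes 120 N, or if a joint passes its speed limit or range.

## Robot

A 6-joint arm with a two-finger parallel gripper is mounted at the origin on the work surface. World frame = base frame: x ahead of the robot, y to its left, z up, the work surface at z = 0. Lengths are in m, angles in degrees, forces in N, time in s.
With the tool pointing down it reaches from about 0.4 to 0.825 m from the base axis. Payload 7 kg.
Tool frame: the origin (TCP) lies at the very end of the fingers, on their centre line; the grasp point (between the pads) lies 19 mm behind it (r.hold_point_z is the distance from the TCP to the grasp point, in m); z points along the fingers, y is the line along which they close (so a half turn about z gives the same grasp; the last joint's range is limited). The gripper opens to 88 mm and grips with 3 to 60 N. Pads are 19 mm wide; open, the fingers measure 130 mm over their backs; the gripper's body (78 mm by 193 mm) begins 47 mm behind the grasp point.
Start: joints at [91.965, 20.546, 0.682, 0, -70.136, -16.507], TCP at [0.169, 0.653, 0.227] pointing down, gripper open.
Joint ranges: [-176.03, 176.03], [-82.01, 121.73], [-58.28, 71.71], [-173.87, 95.51], [-174.79, -0.11], [-173.66, 173.66]. Speed limits (degrees/s): [136.94, 136.94, 172.46, 180, 180, 180].

## Interface

Orientations are given as [roll, pitch, yaw] about the fixed x, y, z axes, in that order (R = Rz(yaw) Ry(pitch) Rx(roll)).
In Python, from plant import telemetry, vision, workorder, r gives the robot as it stands.
- The arm moves only by the tool move_arm, never from a script. Its argument "plan" is a list of rows, each a list of 7 numbers: the opening, from -1 (shut) to 1 (fully open), so that 0 is half open, then the shift along the world's x, y, z in m, then the turn, a rotation vector about the world's x, y, z in degrees. In form: [[fingers, dx, dy, dz, ax, ay, az], ...]. A call has 1 to 20 rows; each row shifts and turns the commanded pose from where the row before left it; what a row does not reach is not made up. A row lasts 1/8 s, in which the tool goes at most 62.5 mm and 10.7 degrees, less where a joint would pass 70% of its speed; a pose out of reach is approached as far as the arm can. A call is refused whole if a number of a shift passes 0.0625 or a number of a turn 10.7, either way. A call with a gripper value outside its range is refused whole. The fingers move at their own pace and stop on an object; "force" is the grip in N (left out, the last holds). Time passes only in rows, so rows that do not move let the fingers close. It gives the time, the measured TCP pose, the force, the opening and the grip force at its end, in the units of the state.
- telemetry.get_state(): the state, without advancing time (a new reading comes with each control period).
- vision.capture(name): name is "scene" or "top" or "wrist"; returns a dict with "img" (420x560x3 uint8, red, green, blue), "depth" (420x560 float32, m along the optical axis (not along the pixel's ray), 0 where there is no reading), "intrinsics" (3x3 intrinsics, pixels), "R" (3x3) and "t" (3): a world point X has camera coordinates R X + t. Camera axes: x right, y down, z forward; pixel columns grow to the right and rows downward; lengths in m; the calibration is good to about 2 mm. A picture is of the moment at which its call begins.
- workorder.close_job(): hands the job in; it is judged then, once.
The state is a dict: "time_s": time; "joints": joint angles; "qd": joint speeds; "joint_torque": joint torques, N m; "tcp_pos": TCP position; "eef_rot": TCP orientation; "contact_force": force on the tool from outside, world axes, zero at the start; "moment": the same for the moment, N m; "gripper_width": finger opening in m; "gripper_force": force on a finger pad.
Only numpy, scipy, OpenCV 4.12 (cv2) and the standard library are available. Lean on these libraries where they do the work, as an engineer would, in place of code of your own. Each camera call takes 0.05 s, during which the arm holds its last target. There are 200 camera calls.

## Working session

There is one attempt and no reset: what is moved stays moved. The work goes in short steps, Python scripts to look and compute and a tool call to move; the robot and the scene stay as the last step left them, time stands still between calls to the robot, and variables do not carry over. Pictures are saved under pics/ and viewed, at most 14 in all, crops included, and the job is handed in when it is done.

Besides the shell and the picture viewer there is one more tool, called after "Emit:" as a command line: name --pt "numbers of a row" for each row, then --argument value for the rest. move_arm: Moves the arm, as the interface text tells. Its arguments: {"type":"object","properties":{"plan":{"type":"array"},"force":{"type":"number"}},"required":["plan"]}

```bash
mkdir -p pics; ls
cat > h.py <<'E'
import numpy as np, cv2
from plant import telemetry, vision, workorder, r
def cap(n, save=None):
    c=vision.capture(n)
    if save: cv2.imwrite(f'pics/{save}.png', c['img'][:,:,::-1])
    d=c['depth'].astype(float); K=c['intrinsics']
    v,u=np.mgrid[0:d.shape[0],0:d.shape[1]]
    X=np.stack([(u-K[0,2])/K[0,0]*d,(v-K[1,2])/K[1,1]*d,d],-1)
    W=(X-c['t'])@c['R']
    W[d==0]=np.nan
    return c,W
E
python3 - <<'E'
from h import *
for n in('top','scene'):
    c,W=cap(n,n+'0'); np.save(n+'W.npy',W); np.save(n+'I.npy',c['img']); print(c['intrinsics'],c['R'],c['t'])
print(telemetry.get_state())
E
```

```text
pics
[[505.26399234   0.         279.36004498]
 [  0.         505.26399234 203.85821049]
 [  0.           0.           1.        ]] [[ 0.036133   -0.99934621  0.00124709]
 [-0.97792254 -0.03561535 -0.20591032]
 [ 0.20582012  0.0062206  -0.97857007]] [0.05506548 0.53626508 1.1709235 ]
[[489.58871724   0.         286.36129641]
 [  0.         489.58871724 211.59703989]
 [  0.           0.           1.        ]] [[-0.84832307  0.52947529 -0.0019706 ]
 [ 0.32016661  0.50999822 -0.79837032]
 [-0.42171235 -0.67790688 -0.60216356]] [ 0.40131977 -0.08824915  1.50014158]
{'time_s': 0.1, 'joints': array([ 9.19657224e+01,  2.05880444e+01,  6.39156700e-01, -1.82341407e-02,
       -7.01345336e+01, -1.65037035e+01]), 'qd': array([ 0.04529689, -0.0470109 ,  0.04201179,  0.03498425,  0.04658755,
        0.03375306]), 'joint_torque': array([-1.25975836e-03, -5.84165025e+01,  2.93744355e+01,  7.01520368e+00,
        1.01083657e-02, -6.08999835e-05]), 'tcp_pos': array([0.16938907, 0.65295652, 0.22570776]), 'eef_rot': array([ 1.79915146e+02, -7.26444088e-03, -1.45441843e+01]), 'contact_force': array([-1.18284421, -0.28181246, -0.16795357]), 'moment': array([ 0.02500902,  0.00381992, -0.04997912]), 'gripper_force': 0.0, 'gripper_width': 0.08773057516460077}
```

View pics/top0.png

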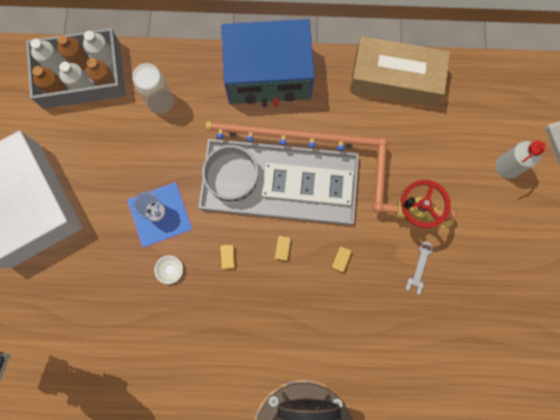

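View pics/scene0.png

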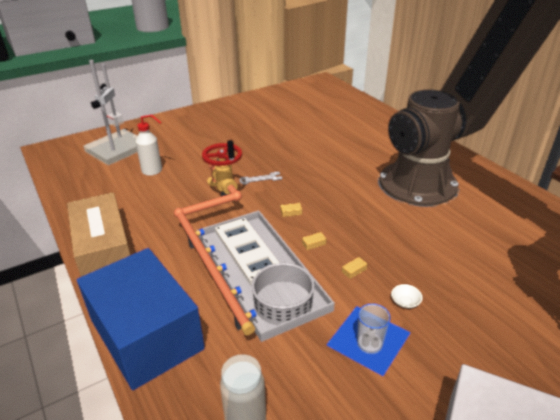

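Top view: blocks at (227,257), (283,248), (342,259); white plate with pockets at (280,181), (308,183), (336,186); basket (231,173), mat/beaker (160,214), dish (169,270), wheel (426,204) with its crank at (410,203), spanner (420,268).

```bash
cat >> h.py <<'E'
def rp(c,uv,z):
    uv=np.atleast_2d(np.asarray(uv,float)); K=c['intrinsics']
    d=np.c_[(uv[:,0]-K[0,2])/K[0,0],(uv[:,1]-K[1,2])/K[1,1],np.ones(len(uv))]@c['R']
    o=-c['R'].T@c['t']
    return o+d*((z-o[2])/d[:,2])[:,None]
def blobs(m,amin=30):
    n,l,s,ce=cv2.connectedComponentsWithStats(m.astype(np.uint8))
    return [(l==i) for i in range(1,n) if s[i,4]>=amin]
def rect(P):
    (c,(w,h),a)=cv2.minAreaRect((P[:,:2]*1000).astype(np.float32))
    if w<h: w,h,a=h,w,a+90
    return np.round([*c,w,h,(a+90)%180-90],1)
def mrect(c,m,z):
    v,u=np.nonzero(m); return rect(rp(c,np.c_[u,v],z))
def hsv(c): return cv2.cvtColor(c['img'],cv2.COLOR_RGB2HSV)
def blocks(c,ztop=.02,amin=60):
    H=hsv(c); m=cv2.inRange(H,(19,140,110),(32,255,255))
    return [mrect(c,b,ztop) for b in blobs(m,amin)]
E
python3 - <<'E'
from h import *
c,W=cap('top'); H=hsv(c)
print('blocks',blocks(c))
m=cv2.inRange(H,(0,0,200),(180,40,255)); 
for b in blobs(m,100):
    v,u=np.nonzero(b)
    print('white',u.mean(),v.mean(),mrect(c,b,.024),np.nanmedian(W[b][:,2]))
    if 270<u.mean()<340 and 150<v.mean()<210:
        x0,x1,y0,y1=u.min(),u.max(),v.min(),v.max()
        sub=np.zeros(m.shape,bool); sub[y0:y1,x0:x1]=m[y0:y1,x0:x1]==0
        hull=cv2.fillConvexPoly(np.zeros(m.shape,np.uint8),cv2.convexHull(np.c_[u,v].astype(np.int32)),1)>0
        for q in blobs(sub&hull,15): print('  pocket',mrect(c,q,.024))
m=cv2.inRange(H,(105,150,60),(125,255,255))
for b in blobs(m,300): print('blue',mrect(c,b,.003),np.nanmedian(W[b][:,2]))
m=cv2.inRange(H,(0,170,90),(4,255,255))|cv2.inRange(H,(174,170,90),(180,255,255))
for b in blobs(m,100): print('red',mrect(c,b,.147),np.nanmedian(W[b][:,2]))
P=W.reshape(-1,3); I=c['img'].reshape(-1,3)
s=(P[:,2]>.19)&(P[:,2]<.215)&(np.hypot(P[:,0]-P[np.argmin(abs(np.arange(len(P))-(204*560+426)))][0],P[:,1]-P[204*560+426][1])<.1)
print('crank',s.sum(),P[s].mean(0) if s.any() else 0)
for n,(u0,u1,v0,v1) in dict(beaker=(135,175,190,230),basket=(195,265,135,205),wheel=(395,460,175,235)).items():
    w=W[v0:v1,u0:u1].reshape(-1,3); 
    for lo,hi in((.03,.056),(.056,.075),(.075,.1),(.1,.16),(.16,.19),(.19,.21)):
        q=w[(w[:,2]>lo)&(w[:,2]<hi)]
        if len(q)>8: print(n,lo,len(q),q.min(0).round(3),q.max(0).round(3),np.median(q,0).round(3))
E
```

```text
blocks [array([ 527.1, -278.2,   63.5,   23.3,   71.3])]
white 401.83895131086143 64.0561797752809 [ 930.3 -235.6  125.7   32.4   81.5] 0.08062716571864534
white 145.6528384279476 76.17030567685589 [871.6 437.9  63.5  63.2   4.9] 0.1492532159933448
white 23.02369953805985 196.52641092588874 [546.9 749.4 273.6 175.4  32.6] 0.10490845275079272
white 307.24382207578253 182.62273476112026 [597.5   6.8 221.4  85.6  86.1] 0.023377819067495347
  pocket [601.7  78.   61.2  35.2  -3.8]
  pocket [604.4 117.   44.2   2.5   2.4]
  pocket [596.8   6.3  61.9  35.2  -4. ]
  pocket [591.9 -65.5  62.1  35.6  -3.7]
white 170.43230403800476 270.34679334916865 [367.2 332.5  57.5  50.9   4.9] 0.008187248423032995
blue [958.1 113.6 108.1 100.1 -17.1] 0.1295516322833488
red [ 668.  -512.7   36.8   32.8  -84.6] 0.16081406857879976
red [ 527.8 -254.   108.2  105.6   -0.8] 0.14600585019540502
crank 63 [ 0.52184227 -0.20803649  0.19994886]
beaker 0.03 194 [0.487 0.358 0.03 ] [0.542 0.415 0.056] [0.521 0.388 0.04 ]
beaker 0.056 121 [0.486 0.358 0.056] [0.543 0.417 0.075] [0.521 0.397 0.066]
beaker 0.075 177 [0.485 0.357 0.075] [0.547 0.417 0.095] [0.522 0.39  0.086]
basket 0.03 286 [0.543 0.119 0.03 ] [0.707 0.269 0.056] [0.654 0.21  0.042]
basket 0.056 480 [0.542 0.131 0.056] [0.706 0.268 0.073] [0.627 0.199 0.063]
wheel 0.03 36 [ 0.507 -0.339  0.034] [ 0.552 -0.208  0.056] [ 0.516 -0.258  0.052]
wheel 0.056 274 [ 0.506 -0.353  0.057] [ 0.553 -0.204  0.075] [ 0.522 -0.292  0.065]
wheel 0.075 62 [ 0.506 -0.299  0.075] [ 0.553 -0.211  0.1  ] [ 0.516 -0.243  0.088]
wheel 0.1 1254 [ 0.474 -0.31   0.1  ] [ 0.585 -0.199  0.159] [ 0.524 -0.256  0.145]
wheel 0.16 33 [ 0.514 -0.214  0.161] [ 0.527 -0.2    0.189] [ 0.516 -0.204  0.176]
wheel 0.19 63 [ 0.514 -0.217  0.191] [ 0.532 -0.201  0.204] [ 0.522 -0.208  0.201]
```

Run:
```python
from h import *
c,W=cap('top'); H=hsv(c)
for u,v in((227,257),(283,248),(342,259)): print(H[v,u],W[v,u])
m=cv2.inRange(H,(15,150,150),(30,255,255))
for b in blobs(m,60):
    v,u=np.nonzero(b); print(u.mean().round(),v.mean().round(),b.sum(),mrect(c,b,.02))
def circ(P):
    A=np.c_[2*P[:,:2],np.ones(len(P))]; s=np.linalg.lstsq(A,(P[:,:2]**2).sum(1),rcond=None)[0]
    return s[:2],np.sqrt(s[2]+s[:2]@s[:2])
w=W[135:210,195:265].reshape(-1,3); q=w[(w[:,2]>.057)&(w[:,2]<.067)&(w[:,0]<.70)]
o=np.array([.62,.2])
for _ in range(5):
    d=np.hypot(*(q[:,:2]-o).T); k=abs(d-.065)<.006; o,R=circ(q[k])
print('basket',o,R,k.sum())
w=W[185:235,130:190].reshape(-1,3); q=w[(w[:,2]>.082)&(w[:,2]<.095)]; print('beaker rim',len(q),(q.min(0)+q.max(0))/2,circ(q))
m=cv2.inRange(H,(105,120,60),(125,255,255)); m[:, :110]=0; m[:150]=0;m[:,200:]=0
k=cv2.convexHull(np.argwhere(m>0)[:,::-1].astype(np.int32))[:,0]
print('mat',rect(rp(c,k,.003)))
```

```text
[ 21 128 221] [0.40435547 0.19820615 0.01690747]
[ 21 129 216] [0.43107838 0.06177158 0.02011789]
[ 21 132 213] [ 0.40954657 -0.08351123  0.01819791]
basket [0.60953898 0.19833179] 0.06542734858927146 401
beaker rim 138 [0.51566315 0.38792881 0.08760697] (array([0.51561117, 0.38780432]), np.float64(0.029532855870117218))
mat [507.7 376.6 124.7 124.  -67.1]
```

```bash
cat >> h.py <<'E'
def blocks(c,W,amin=40,ztop=.02,zlo=.008,zhi=.03):
    H=hsv(c); m=cv2.inRange(H,(17,100,150),(28,255,255))>0
    m&=(W[...,2]>zlo)&(W[...,2]<zhi)
    m=cv2.morphologyEx(m.astype(np.uint8),cv2.MORPH_OPEN,np.ones((3,3)))
    return [mrect(c,b,ztop) for b in blobs(m,amin)]
E
python3 - <<'E'
from h import *
c,W=cap('top')
for b in blocks(c,W): print(b)
E
```

```text
[432.3  63.4  56.7  29.5  -7.3]
[406.6 198.1  54.4  29.5   3.2]
[410.5 -81.2  56.3  30.7 -20. ]
```

Emit:
move_arm --pt "0 0.06 -0.06 0 0 0 0" --pt "0 0.05 -0.06 0.01 0 0 0" --pt "0 0.04 -0.06 0.01 0 0 0" --pt "0 0.04 -0.06 0 0 0 0" --pt "0 0.03 -0.06 0 0 0 0" --pt "0 0.02 -0.06 0 0 0 0" --pt "0 0.01 -0.06 0 0 0 0" --pt "0 0.01 -0.06 0 0 0 0" --pt "0 0 -0.05 0 0 0 0" --pt "0 0 -0.05 0 0 0 5" --pt "0 0 -0.02 0 0 0 5" --pt "0 0 0 0 0 0 0"

```text
time_s: 1.75
tcp_pos: [0.3899, 0.1016, 0.2434]
eef_rot: [-180.0, -0.0, -4.7]
contact_force: [0.4, 0.1, 0.2]
gripper_width: 0.0439
gripper_force: 0.0
```

Run:
```python
from h import *
c,W=cap('wrist','w1'); print(c['R'],-c['R'].T@c['t'],c['intrinsics'][0])
for b in blocks(c,W,200): print(b)
```

```text
[[-8.23395701e-02 -9.96604330e-01  7.12249114e-05]
 [-9.64426140e-01  7.96990177e-02  2.52052153e-01]
 [-2.51201943e-01  2.06851747e-02 -9.67713649e-01]] [0.45758576 0.09594445 0.40154878] [341.64939025   0.         275.32233346]
[432.2  65.3  55.6  30.2  -7.4]
[410.9 -77.6  55.7  34.7 -20.7]
[406.5 199.5  55.8  29.1   5.1]
```

View pics/w1.png

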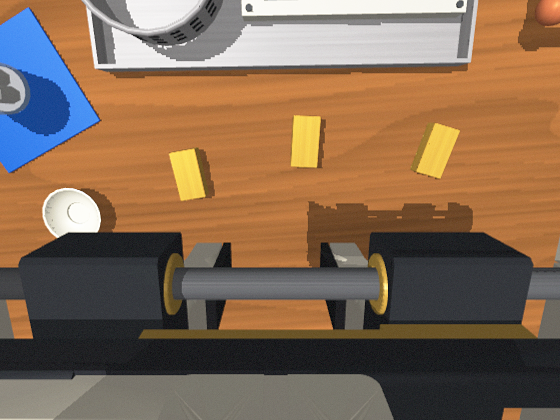

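Wrist view: the three blocks at (188,174), (306,141), (437,151), basin edge above, gripper fingers at (205,290) and (350,290). Cameras agree within 2 mm; grasping the middle block.

Emit:
move_arm --pt "0.2 0.042 -0.037 -0.02 0 0 -2.7" --pt "0.2 0 0 -0.06 0 0 0" --pt "0.2 0 0 -0.06 0 0 0" --pt "0.2 0 0 -0.05 0 0 0" --pt "0.2 0 0 -0.03 0 0 0" --pt "0.2 0 0 -0.0134 0 0 0" --pt "0.2 0 0 0 0 0 0" --pt "-0.5 0 0 0 0 0 0" --pt "-0.5 0 0 0 0 0 0" --pt "-0.5 0 0 0 0 0 0" --pt "-0.5 0 0 0 0 0 0" --pt "-0.5 0 0 0.03 0 0 0" --pt "-0.5 0 0 0.06 0 0 0" --force 30

```text
time_s: 3.42
tcp_pos: [0.4302, 0.0647, 0.0989]
eef_rot: [179.8, 0.3, -7.3]
contact_force: [1.1, 0.7, -2.9]
gripper_width: 0.0296
gripper_force: 30.0
```

Emit:
move_arm --pt "-0.5 0.04 -0.02 0.02 0 0 3.4" --pt "-0.5 0.04 -0.02 0 0 0 0" --pt "-0.5 0.03 -0.018 0 0 0 0" --pt "-0.5 0 0 0 0 0 0" --pt "-0.5 0 0 0 0 0 0"

```text
time_s: 4.05
tcp_pos: [0.5412, 0.0075, 0.1191]
eef_rot: [180.0, 0.1, -3.9]
contact_force: [0.3, 0.8, -2.5]
gripper_width: 0.0293
gripper_force: 30.0
```

```bash
cat >> h.py <<'E'
def pockets(c,W,amin=200):
    H=hsv(c); m=cv2.inRange(H,(0,0,200),(180,40,255))>0
    m&=(W[...,2]>.014)&(W[...,2]<.034); P=W.copy()
    big=max(blobs(m,100),key=np.sum)
    hull=cv2.fillConvexPoly(np.zeros(m.shape,np.uint8),cv2.convexHull(np.argwhere(big)[:,::-1].astype(np.int32)),1)>0
    return mrect(c,big,.024),[mrect(c,q,.024) for q in blobs(hull&~m,amin)]
E
python3 - <<'E'
from h import *
c,W=cap('wrist','w2'); 
print(telemetry.get_state()['tcp_pos'])
for b in pockets(c,W): print(b)
E
```

```text
[0.54113836 0.00775264 0.11930992]
[596.5   7.6 221.7  85.3  86. ]
[array([591.7, -64.2,  61.2,  34.4,  -3.8]), array([601.1,  79.4,  59.8,  34.3,  -3.9]), array([596.1,   7.7,  59.8,  34.3,  -3.9])]
```

View pics/w2.png

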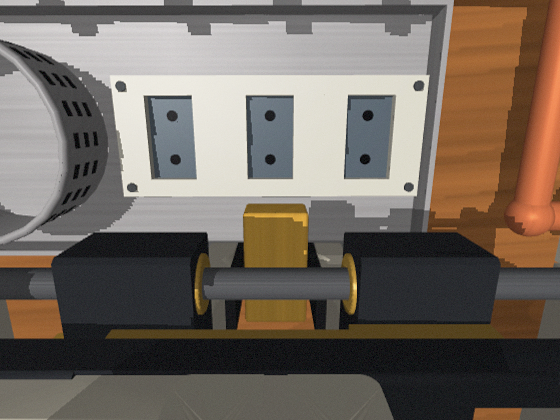

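Wrist view: pockets at (170,138), (270,138), (370,138); held block's front edge at row 205, columns 245–307.

```bash
cat >> h.py <<'E'
def held(c,W,tcp):
    H=hsv(c); m=cv2.inRange(H,(14,80,100),(30,255,255))>0
    m&=(np.hypot(W[...,0]-tcp[0],W[...,1]-tcp[1])<.05)&(W[...,2]>tcp[2]-.01)&(W[...,2]<tcp[2]+.03)
    b=max(blobs(m,50),key=np.sum); m2=b&(W[...,2]>tcp[2]+.004)
    P=W[m2]; yaw=np.radians(telemetry.get_state()['eef_rot'][2]); d=P[:,:2]-tcp[:2]
    x=d@[np.cos(yaw),np.sin(yaw)]; y=d@[-np.sin(yaw),np.cos(yaw)]
    return dict(front=np.percentile(x,98),y=np.percentile(y,[2,98]),z=np.median(P[:,2])-tcp[2],rect=rect(rp(c,np.argwhere(m2)[:,::-1],np.median(P[:,2]))))
E
python3 - <<'E'
from h import *
c,W=cap('wrist'); t=telemetry.get_state()['tcp_pos']
print(t,held(c,W,t)); print(pockets(c,W)[1])
E
```

```text
[0.5412194  0.00800075 0.1195547 ] {'front': np.float64(0.027437823229741042), 'y': array([-0.0144495 ,  0.01371007]), 'z': np.float64(0.00919408563461055), 'rect': array([556.3,   6.6,  29.5,  27.7,  86.1])}
[array([591.9, -64.2,  61.1,  35. ,  -4.8]), array([601.3,  79.3,  60.5,  34.6,  -3.9]), array([596. ,   7.7,  59.9,  34.3,  -4. ])]
```

Emit:
move_arm --pt "-0.5 0.03 0 0 0 0 0" --pt "-0.5 0.025 0 0 0 0 0" --pt "-0.5 0 0 -0.03 0 0 0" --pt "-0.5 0 0 -0.03 0 0 0" --pt "-0.5 0 0 -0.01 0 0 0" --pt "-0.5 0 0 -0.01 0 0 0" --pt "-0.5 0 0 -0.005 0 0 0" --pt "-0.5 0 0 -0.005 0 0 0" --pt "-0.5 0 0 -0.002 0 0 0" --pt "-0.5 0 0 0 0 0 0"

```text
time_s: 5.4
tcp_pos: [0.5972, 0.0078, 0.0278]
eef_rot: [-180.0, -0.0, -3.8]
contact_force: [-0.1, -0.2, -1.4]
gripper_width: 0.0298
gripper_force: 30.0
```

Emit:
move_arm --pt "0 0 0 -0.001 0 0 0" --pt "0 0 0 0 0 0 0" --pt "0 0 0 0 0 0 0" --pt "0 0 0 0.03 0 0 0" --pt "0 0 0 0.06 0 0 0" --pt "0.2 -0.04 0.03 0.05 0 0 0" --pt "0.2 -0.06 0.045 0.05 0 0 4" --pt "0.2 -0.06 0.045 0.03 0 0 5" --pt "0.2 -0.06 0.04 0 0 0 0" --pt "0.2 0 0 0 0 0 0"

```text
time_s: 6.65
tcp_pos: [0.4192, 0.137, 0.2199]
eef_rot: [-179.9, -0.1, 5.5]
contact_force: [0.7, -0.0, -0.2]
gripper_width: 0.0527
gripper_force: 0.0
```

```bash
cat > look.py <<'E'
from h import *
for n,a in(('top',40),('wrist',200)):
    c,W=cap(n)
    print(n,'bench',*blocks(c,W,a)); print('  seated',*blocks(c,W,a,.036,.028,.045))
print(telemetry.get_state()['tcp_pos'])
E
python3 look.py
```

```text
top bench [410.7 -80.9  56.3  30.6 -21.1] [391.9 197.2  29.7  24.4 -87.9]
  seated [593.9   6.5  51.5  27.4   1.3]
wrist bench [406.6 199.9  54.7  29.4   5.3] [413.9 -79.5  47.9  33.5 -19.9]
  seated [588.    8.7  38.9  30.2  -3.8]
[0.42155126 0.1357228  0.21942936]
```

Emit:
move_arm --pt "0.2 -0.007 0.033 -0.01 0 0 0" --pt "0.2 -0.007 0.03 -0.03 0 0 0" --pt "0.2 0 0 -0.05 0 0 0" --pt "0.2 0 0 -0.05 0 0 0" --pt "0.2 0 0 -0.04 0 0 0" --pt "0.2 0 0 -0.02 0 0 0" --pt "0.2 0 0 -0.009 0 0 0" --pt "0.2 0 0 0 0 0 0"

```text
time_s: 7.75
tcp_pos: [0.4082, 0.1974, 0.0093]
eef_rot: [179.9, 0.1, 5.1]
contact_force: [0.1, 0.4, 0.6]
gripper_width: 0.0528
gripper_force: 0.0
```

Close, lift, and carry toward pocket0 (601.2, 79.3).

Emit:
move_arm --pt "-0.5 -0.0015 0.002 0.001 0 0 0" --pt "-0.5 0 0 0 0 0 0" --pt "-0.5 0 0 0 0 0 0" --pt "-0.5 0 0 0 0 0 0" --pt "-0.5 0 0 0.03 0 0 0" --pt "-0.5 0 0 0.05 0 0 0" --pt "-0.5 0.03 -0.03 0.03 0 0 -3" --pt "-0.5 0.04 -0.03 0 0 0 -3" --pt "-0.5 0.04 -0.03 0 0 0 -3" --pt "-0.5 0.028 -0.028 0 0 0 0" --pt "-0.5 0 0 0 0 0 0" --pt "-0.5 0 0 0 0 0 0"

```text
time_s: 9.25
tcp_pos: [0.5434, 0.0817, 0.1201]
eef_rot: [180.0, 0.1, -3.9]
contact_force: [-0.4, 0.5, -2.5]
gripper_width: 0.0297
gripper_force: 30.0
```

```bash
cat > hl.py <<'E'
from h import *
c,W=cap('wrist'); s=telemetry.get_state(); t=s['tcp_pos']
print(t,s['eef_rot'][2],held(c,W,t)); print(pockets(c,W)[1])
print('seated',*blocks(c,W,200,.036,.028,.045))
E
python3 hl.py
```

```text
[0.54335559 0.08214432 0.12036364] -3.8440505261161464 {'front': np.float64(0.027482957764292146), 'y': array([-0.01470474,  0.01351122]), 'z': np.float64(0.008019326913431116), 'rect': array([558.2,  80.6,  29.5,  27.9,  86. ])}
[array([591.6, -64.3,  61.1,  34.5,  -4. ]), array([601.1,  79.6,  60.6,  34.4,  -3.2]), array([596.1,   6.1,  60.4,  37.6,  -4. ])]
seated [596.8   7.9  54.8  29.3  -3.9]
```

Emit:
move_arm --pt "-0.5 0.03 -0.001 0 0 0 0" --pt "-0.5 0.028 -0.001 0 0 0 0" --pt "-0.5 0 0 -0.03 0 0 0" --pt "-0.5 0 0 -0.03 0 0 0" --pt "-0.5 0 0 -0.01 0 0 0" --pt "-0.5 0 0 -0.01 0 0 0" --pt "-0.5 0 0 -0.005 0 0 0" --pt "-0.5 0 0 -0.004 0 0 0" --pt "-0.5 0 0 -0.002 0 0 0" --pt "-0.5 0 0 0 0 0 0"

```text
time_s: 10.55
tcp_pos: [0.6023, 0.08, 0.0299]
eef_rot: [-180.0, -0.0, -3.8]
contact_force: [-0.1, 0.5, -2.7]
gripper_width: 0.0297
gripper_force: 30.0
```

Emit:
move_arm --pt "-0.5 0 0 -0.002 0 0 0" --pt "-0.2 0 0 -0.001 0 0 0" --pt "0 0 0 0 0 0 0" --pt "0 0 0 0 0 0 0" --pt "0 0 0 0.03 0 0 0" --pt "0 0 0 0.06 0 0 0" --pt "0.2 -0.04 -0.04 0.05 0 0 -4" --pt "0.2 -0.045 -0.045 0.03 0 0 -4" --pt "0.2 -0.045 -0.045 0.02 0 0 -4" --pt "0.2 -0.04 -0.03 0 0 0 -4" --pt "0.2 0 0 0 0 0 0"

```text
time_s: 11.92
tcp_pos: [0.4446, -0.0668, 0.2045]
eef_rot: [-179.9, -0.1, -20.0]
contact_force: [0.6, -0.1, -0.1]
gripper_width: 0.0525
gripper_force: 0.0
```

```bash
python3 look.py
```

```text
top bench [410.5 -81.1  56.5  30.2 -20.8]
  seated [611.7  76.9  27.5  25.8 -87.9]
wrist bench [412.8 -74.   55.3  15.9 -19.5]
  seated [596.4   7.1  55.   29.1  -3.9] [601.5  79.2  54.9  29.1  -3.7]
[ 0.44714718 -0.06543539  0.20428202]
```

Emit:
move_arm --pt "0.3 -0.017 -0.007 -0.01 0 0 -0.5" --pt "0.3 -0.017 -0.007 -0.03 0 0 0" --pt "0.3 0 0 -0.05 0 0 0" --pt "0.3 0 0 -0.05 0 0 0" --pt "0.3 0 0 -0.03 0 0 0" --pt "0.3 0 0 -0.015 0 0 0" --pt "0.3 0 0 -0.009 0 0 0" --pt "0.3 0 0 0 0 0 0"

```text
time_s: 13.02
tcp_pos: [0.4132, -0.079, 0.009]
eef_rot: [179.9, 0.1, -20.3]
contact_force: [0.2, -0.5, -0.8]
gripper_width: 0.0574
gripper_force: 0.0
```

Close, lift, carry toward pocket2 (591.8, -64.2).

Emit:
move_arm --pt "-0.5 -0.0015 -0.001 0.001 0 0 0" --pt "-0.5 0 0 0 0 0 0" --pt "-0.5 0 0 0 0 0 0" --pt "-0.5 0 0 0 0 0 0" --pt "-0.5 0 0 0.03 0 0 0" --pt "-0.5 0 0 0.05 0 0 4" --pt "-0.5 0.03 0.005 0.03 0 0 4.5" --pt "-0.5 0.035 0.005 0 0 0 4" --pt "-0.5 0.035 0.005 0 0 0 4" --pt "-0.5 0.02 0 0 0 0 0" --pt "-0.5 0 0 0 0 0 0" --pt "-0.5 0 0 0 0 0 0"

```text
time_s: 14.52
tcp_pos: [0.5304, -0.0653, 0.1199]
eef_rot: [180.0, 0.1, -3.9]
contact_force: [0.6, -0.5, -2.5]
gripper_width: 0.0296
gripper_force: 30.0
```

```bash
python3 hl.py
```

```text
[ 0.53040964 -0.06533188  0.12015079] -3.861648118728469 {'front': np.float64(0.026093682658008776), 'y': array([-0.01426367,  0.01387399]), 'z': np.float64(0.008484687572661201), 'rect': array([544.6, -66.4,  29.5,  26.5,  86. ])}
[array([596.9,   7. ,  59.9,  39.4,  -3.9]), array([601.3,  80.9,  59.9,  42.8,  -3.9]), array([591.6, -64.4,  59.2,  34.8,  -3.9])]
seated [601.9  79.4  55.1  29.1  -3.9] [597.    7.3  55.1  29.1  -3.9]
```

Emit:
move_arm --pt "-0.5 0.032 0.001 0 0 0 0" --pt "-0.5 0.031 0 0 0 0 0" --pt "-0.5 0 0 -0.03 0 0 0" --pt "-0.5 0 0 -0.03 0 0 0" --pt "-0.5 0 0 -0.01 0 0 0" --pt "-0.5 0 0 -0.01 0 0 0" --pt "-0.5 0 0 -0.005 0 0 0" --pt "-0.5 0 0 -0.004 0 0 0" --pt "-0.5 0 0 -0.003 0 0 0" --pt "-0.5 0 0 0 0 0 0"

```text
time_s: 15.82
tcp_pos: [0.5945, -0.0642, 0.0286]
eef_rot: [180.0, -0.0, -3.8]
contact_force: [-0.3, -0.4, -2.8]
gripper_width: 0.0297
gripper_force: 30.0
```

Emit:
move_arm --pt "-0.5 0 0 -0.001 0 0 0" --pt "-0.2 0 0 0 0 0 0" --pt "0 0 0 0 0 0 0" --pt "0 0 0 0 0 0 0" --pt "0 0 0 0.03 0 0 0" --pt "0 0 0 0.06 0 0 0" --pt "0.5 -0.02 0.02 0.05 0 0 4" --pt "1 -0.025 0.045 0.04 0 0 4" --pt "1 -0.025 0.045 0.04 0 0 5" --pt "1 -0.025 0.045 0.03 0 0 5" --pt "1 -0.02 0.045 0 0 0 6" --pt "1 -0.01 0.045 0 0 0 6" --pt "1 -0.01 0.045 0 0 0 6" --pt "1 -0.01 0.04 0 0 0 0" --pt "1 0 0 0 0 0 0"

```text
time_s: 17.7
tcp_pos: [0.4508, 0.2642, 0.2741]
eef_rot: [-180.0, -0.0, 32.3]
contact_force: [0.4, 0.2, 0.7]
gripper_width: 0.0876
gripper_force: 0.0
```

```bash
python3 look.py; python3 -c "
from h import *
s=telemetry.get_state(); print(s['joints'],s['tcp_pos'],s['eef_rot'])"
```

```text
top bench
  seated [600.   77.7  51.5  27.9  -3.9] [595.    6.5  54.   27.4   1.3] [590.9 -64.6  53.2  27.8  -3.1]
wrist bench
  seated [601.4  80.3  55.   29.7  -3.8] [596.2   8.2  55.1  29.7  -4.1]
[0.45123799 0.26226351 0.27418952]
[ 5.17272424e+01  4.34921794e+00 -1.40645102e+01  1.00575119e-03
 -7.16002931e+01  7.04946776e+01] [0.45123799 0.26226351 0.27418952] [1.79994419e+02 1.28979092e-02 3.22222369e+01]
```

Emit:
move_arm --pt "1 0.02 0.03 0 0 0 7" --pt "1 0.02 0.03 0 0 0 7" --pt "1 0.01 0.03 0 0 0 6" --pt "1 0 0 0 7.88 -6.16 0" --pt "1 0 0 0 7.88 -6.16 0" --pt "1 0 0 0 7.88 -6.16 0" --pt "1 0 0 0 7.88 -6.16 0" --pt "1 0 0 0 0 0 0"

```text
time_s: 18.8
tcp_pos: [0.4987, 0.3463, 0.2698]
eef_rot: [179.9, -39.6, 52.0]
contact_force: [0.8, 0.7, 0.5]
gripper_width: 0.0877
gripper_force: 0.0
```

```bash
python3 -c "
from h import *
c,W=cap('top');s=telemetry.get_state(); print(s['joints'],s['tcp_pos'],s['eef_rot'])"
```

```text
[ 54.04943814  -6.32106368 -38.36703431   4.48309889 -18.28561364
  84.26916849] [0.50057017 0.34873713 0.27277422] [179.81913789 -39.74104949  52.13391657]
```

```bash
cat > kin.py <<'E'
import numpy as np
from scipy.spatial.transform import Rotation as Ro
from scipy.optimize import least_squares
M=np.array([[0,0,1],[-1,0,0],[0,-1,0.]])
LO=np.array([-176.03,-82.01,-58.28,-173.87,-174.79,-173.66]);HI=np.array([176.03,121.73,71.71,95.51,-.11,173.66])
def fk(q,P,s4=1):
    a,d,L2,L3,e,off,Lt=P
    z=lambda t:Ro.from_euler('z',t,degrees=True).as_matrix()
    y=lambda t:Ro.from_euler('y',t,degrees=True).as_matrix()
    x=lambda t:Ro.from_euler('x',t,degrees=True).as_matrix()
    Rf=z(q[0])@y(q[1]-q[2])
    Rt=Rf@x(s4*q[3])@y(-q[4])
    p=z(q[0])@np.array([a,off,d])+z(q[0])@y(q[1])@[0,0,L2]+Rf@[L3,0,e]+Rt@[Lt,0,0]
    return p,Rt@x(-q[5])@M
D=[([91.96572,20.58804,.639157,-.0182,-70.13453,-16.5037],[.16938907,.65295652,.22570776],[179.915,-.0073,-14.544]),
([51.72724,4.34922,-14.06451,.001,-71.60029,70.49468],[.45123799,.26226351,.27418952],[179.994,.0129,32.222]),
([54.04944,-6.32106,-38.36703,4.4831,-18.28561,84.26917],[.50057,.348737,.272774],[179.819,-39.741,52.134])]
def fit(D,s4=1):
    f=lambda P:np.concatenate([fk(q,P,s4)[0]-p for q,p,_ in D])
    return least_squares(f,[0,.16,.6,.47,0,-.19,.3])
E
python3 - <<'E'
from kin import *
for s in(1,-1):
    o=fit(D,s); print(s,o.x.round(4),abs(o.fun).max())
    for q,p,e in D: 
        R=fk(q,o.x,s)[1]; Rm=Ro.from_euler('xyz',e,degrees=True).as_matrix(); print(np.degrees(Ro.from_matrix(R.T@Rm).magnitude()))
E
```

```text
1 [ 0.2746 -0.3343  0.5676  0.0768  0.298  -0.1964  0.2202] 0.007745517738548258
0.03637921507529133
0.0023356136167772133
8.966282383547057
-1 [ 0.031   0.2421  0.6045  0.4419 -0.0338 -0.1914  0.3993] 0.0005925685898736655
0.00023655345430013467
0.00048518319890473955
0.00011776103936290633
```

```bash
cat >> kin.py <<'E'
P0=fit(D,-1).x
def tool(psi,t,flip,roll=0):
    h=np.array([np.cos(np.radians(psi)),np.sin(np.radians(psi)),0]); t=np.radians(t)
    a=np.cos(t)*h-np.sin(t)*np.array([0,0,1.]); y=np.cross([0,0,1.],h)*(1 if flip else -1)
    R=np.c_[np.cross(y,a),y,a]
    return Ro.from_rotvec(a*np.radians(roll)).as_matrix()@R
def ik(p,R,q0,P=None):
    P=P0 if P is None else P
    def f(q):
        pp,RR=fk(q,P,-1); return np.r_[(pp-p)*10,Ro.from_matrix(RR.T@R).as_rotvec()]
    o=least_squares(f,np.clip(q0,LO+.1,HI-.1),bounds=(LO,HI),x_scale=50)
    return o.x,np.abs(o.fun).max()
E
python3 - <<'E'
from kin import *
bk=np.array([.516,.3885,.056]); ba=np.array([.61,.199,.14])
seeds=[[30,0,-30,q4,-60,q6] for q4 in(-130,-60,0,60) for q6 in(-120,0,120)]
def best(p,R):
    S=[ik(p,R,s) for s in seeds]; S=[q for q,e in S if e<1e-3]
    return S
for psi in(0,30,60,90,110):
  for t in(5,20):
    for fl in(0,1):
        R=tool(psi,t,fl); S=best(bk+R[:,2]*.019,R); u={tuple((np.round(q)+0).astype(int)) for q in S}
        for q in list(u)[:3]: print('bk',psi,t,fl,q, 'margin',np.min(np.r_[np.array(q)-LO,HI-np.array(q)]).round(1))
E
```

```text
bk 0 5 0 (np.int64(98), np.int64(68), np.int64(-48), np.int64(85), np.int64(-82), np.int64(-116)) margin 10.3
bk 0 5 1 (np.int64(98), np.int64(68), np.int64(-48), np.int64(85), np.int64(-82), np.int64(64)) margin 10.3
bk 0 20 0 (np.int64(95), np.int64(53), np.int64(-51), np.int64(90), np.int64(-69), np.int64(-105)) margin 5.5
bk 0 20 1 (np.int64(95), np.int64(53), np.int64(-51), np.int64(90), np.int64(-69), np.int64(75)) margin 5.5
bk 90 5 0 (np.int64(23), np.int64(62), np.int64(-35), np.int64(-113), np.int64(-88), np.int64(-84)) margin 23.3
bk 90 5 1 (np.int64(23), np.int64(62), np.int64(-35), np.int64(-113), np.int64(-88), np.int64(96)) margin 23.3
bk 90 20 0 (np.int64(25), np.int64(50), np.int64(-37), np.int64(-114), np.int64(-69), np.int64(-92)) margin 21.3
bk 90 20 1 (np.int64(25), np.int64(50), np.int64(-37), np.int64(-114), np.int64(-69), np.int64(88)) margin 21.3
bk 110 5 0 (np.int64(20), np.int64(62), np.int64(-17), np.int64(-89), np.int64(-85), np.int64(-101)) margin 41.3
bk 110 5 1 (np.int64(20), np.int64(62), np.int64(-17), np.int64(-89), np.int64(-85), np.int64(79)) margin 41.3
bk 110 20 0 (np.int64(22), np.int64(52), np.int64(-20), np.int64(-86), np.int64(-70), np.int64(-109)) margin 38.3
bk 110 20 1 (np.int64(22), np.int64(52), np.int64(-20), np.int64(-86), np.int64(-70), np.int64(71)) margin 38.3
```

Run:
```python
from kin import *
p=np.array([.49,.36,.28])
for psi in(90,105):
  for fl in(0,1):
    q=np.array([54,5,-14,0,-70,(126 if fl==0 else -54)+psi-90.]); print('psi',psi,'flip',fl)
    for t in(90,80,70,60,50,40,30,20):
        q,e=ik(p,tool(psi,t,fl),q); print(t,q.round(0),round(e,4))
```

```text
psi 90 flip 0
90 [ 55.  12.  -3.  -0. -74. 125.] 0.0
80 [ 50.   9.  -9.  -7. -65. 132.] 0.0
70 [ 45.   7. -14. -17. -56. 142.] 0.0
60 [ 40.   6. -19. -31. -49. 157.] 0.0
50 [ 35.   6. -24. -46. -45. 174.] 0.02
40 [ 35.   6. -26. -50. -43. 174.] 0.1582
30 [ 35.   5. -27. -54. -41. 174.] 0.2988
20 [ 34.   5. -29. -57. -40. 174.] 0.4401
psi 90 flip 1
90 [ 55.  12.  -3.   0. -74. -55.] 0.0
80 [ 50.   9.  -9.  -7. -65. -48.] 0.0
70 [ 45.   7. -14. -17. -56. -38.] 0.0
60 [ 40.   6. -19. -31. -49. -23.] 0.0
50 [ 34.   7. -24. -48. -45.  -3.] 0.0
40 [ 29.   9. -29. -68. -46.  19.] 0.0
30 [ 25.  14. -33. -85. -52.  39.] 0.0
20 [ 21.  21. -37. -97. -62.  56.] 0.0
psi 105 flip 0
90 [ 55.  12.  -3.  -0. -74. 140.] 0.0
80 [ 49.  11.  -7.  -9. -67. 149.] 0.0
70 [ 43.  10. -10. -20. -62. 160.] 0.0
60 [ 37.  11. -13. -33. -59. 174.] 0.0011
50 [ 35.  11. -15. -37. -57. 174.] 0.1182
40 [ 34.  11. -16. -42. -57. 174.] 0.2374
30 [ 32.  12. -17. -46. -57. 174.] 0.356
20 [ 30.  13. -17. -50. -58. 174.] 0.4707
psi 105 flip 1
90 [ 55.  12.  -3.  -0. -74. -40.] 0.0
80 [ 49.  11.  -7.  -9. -67. -31.] 0.0
70 [ 43.  10. -10. -20. -62. -20.] 0.0
60 [ 37.  11. -13. -33. -59.  -6.] 0.0
50 [ 31.  13. -16. -47. -58.   9.] 0.0
40 [ 26.  16. -19. -60. -60.  24.] 0.0
30 [ 22.  21. -22. -71. -65.  37.] 0.0
20 [ 19.  27. -24. -80. -72.  49.] 0.0
```

Emit:
move_arm --pt "1 0 0 0 -7.9 6.1 0" --pt "1 0 0 0 -7.9 6.1 0" --pt "1 0 0 0 -7.9 6.1 0" --pt "1 0 0 0 -7.9 6.1 0" --pt "1 0 0 0 0 0 -10.15" --pt "1 0 0 0 0 0 -10.15" --pt "1 0 0 0 0 0 -10.15" --pt "1 0 0 0 0 0 -10.15" --pt "1 0 0 0 0 0 -10.15" --pt "1 0 0 0 0 0 -10.15" --pt "1 0 0 0 0 0 -10.15" --pt "1 0 0 0 0 0 -10.15" --pt "1 0 0 0 0 0 -10.15" --pt "1 0 0 0 0 0 -10.15" --pt "1 0 0 0 0 0 -10.15" --pt "1 0 0 0 0 0 -10.15" --pt "1 0 0 0 0 0 -10.15" --pt "1 0 0 0 0 0 -10.15" --pt "1 0 0 0 0 0 0"

```text
time_s: 21.22
tcp_pos: [0.5027, 0.3524, 0.275]
eef_rot: [179.8, 0.0, -89.8]
contact_force: [0.4, 0.1, 0.2]
gripper_width: 0.0874
gripper_force: 0.0
```

```bash
python3 -c "
from h import *
s=telemetry.get_state(); print(s['joints'],s['tcp_pos'],s['eef_rot'])"
```

```text
[ 53.12202835  13.43020142  -2.89931298  -0.18161443 -73.80156314
 -52.9026724 ] [0.50272313 0.35241327 0.27498042] [ 1.79781877e+02  5.14979811e-04 -8.98315086e+01]
```

Emit:
move_arm --pt "1 0 0 0 8 0 0" --pt "1 0 0 0 9 0 0" --pt "1 0 0 0 9 0 0" --pt "1 0 0 0 9 0 0" --pt "1 0 0 0 9 0 0" --pt "1 0 0 0 9 0 0" --pt "1 0 0 0 9 0 0" --pt "1 0 0 0 8 0 0" --pt "1 0 0 0 0 0 0" --pt "1 0 0 0 0 0 0"

```text
time_s: 22.48
tcp_pos: [0.5028, 0.3518, 0.2746]
eef_rot: [-179.3, 69.9, -89.1]
contact_force: [0.2, 1.1, -0.9]
gripper_width: 0.0879
gripper_force: 0.0
```

```bash
python3 -c "
from h import *
c,W=cap('scene','s2')
s=telemetry.get_state(); print(s['joints'],s['tcp_pos'],s['eef_rot'],s['tcp_pos']-0.019*np.array([0,.94,-.342]))"
```

```text
[  5.73391322  16.1953836  -10.19870374 -73.98119228 -76.51587226
  23.81164967] [0.50228813 0.35236408 0.27524355] [-179.19337907   69.87533847  -88.88143952] [0.50228813 0.33450408 0.28174155]
```

View pics/s2.png

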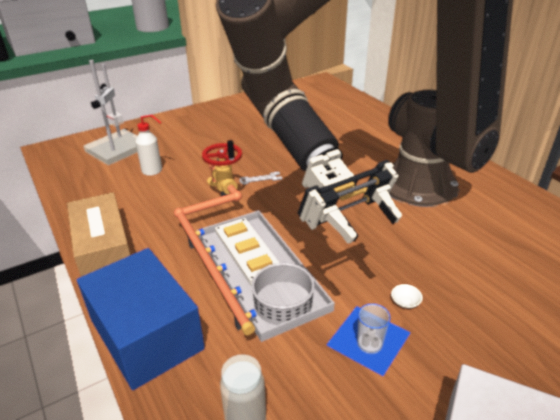

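Scene: gripper now near-horizontal pointing at +y, beaker on the mat at (372,328), all three blocks seated in the plate. Descending around the beaker.

Emit:
move_arm --pt "1 0.0137 0.054 -0.02 0 0 0" --pt "1 0 0 -0.05 0 0 0" --pt "1 0 0 -0.05 0 0 0" --pt "1 0 0 -0.05 0 0 0" --pt "1 0 0 -0.03 0 0 0" --pt "1 0 0 -0.02 0 0 0" --pt "1 0 0 0 0 0 0" --pt "1 0 0 0 0 0 0"

```text
time_s: 23.52
tcp_pos: [0.5157, 0.407, 0.0559]
eef_rot: [-179.3, 70.0, -89.0]
contact_force: [0.0, -0.5, -0.5]
gripper_width: 0.0875
gripper_force: 0.0
```

```bash
python3 -c "
from h import *
c,W=cap('wrist','w3')
s=telemetry.get_state(); print(s['joints'],s['tcp_pos'],s['eef_rot'],s['contact_force'])"
```

```text
[  8.22761861  39.00052679 -12.33708442 -83.12722821 -69.61103212
  48.96136896] [0.51579425 0.40685926 0.05603481] [-179.26773007   69.99263448  -88.94938415] [-0.47082338 -0.54781741  0.3002616 ]
```

View pics/w3.png

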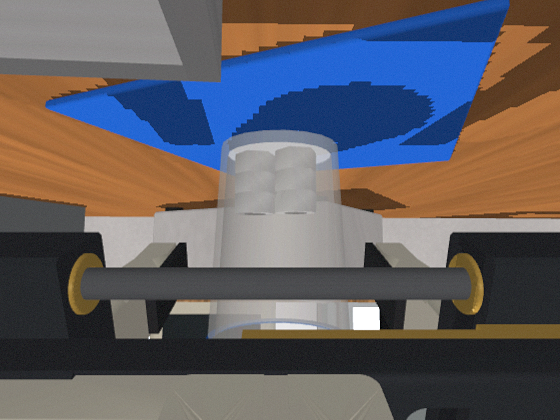

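Wrist view (camera under the tilted hand): beaker centred between the fingers at column 278, nuts at its foot (275,180), nothing in the way. Gripping and lifting.

Emit:
move_arm --pt "0 0 0 0 0 0 0" --pt "0 0 0 0 0 0 0" --pt "-0.2 0 0 0 0 0 0" --pt "-0.2 0 0 0 0 0 0" --pt "-0.2 0 0 0 0 0 0" --pt "-0.2 0 0 0.02 0 0 0" --pt "-0.2 0 0 0.04 0 0 0" --pt "-0.2 0 0 0.05 0 0 0" --pt "-0.2 0 0 0 0 0 0" --force 20

```text
time_s: 24.7
tcp_pos: [0.5169, 0.4064, 0.1683]
eef_rot: [-178.6, 70.0, -88.4]
contact_force: [0.9, -1.0, -1.7]
gripper_width: 0.0597
gripper_force: 20.0
```

```bash
cat >> kin.py <<'E'
D+=[([53.12202835,13.43020142,-2.89931298,-.18161443,-73.80156314,-52.9026724],[.50272313,.35241327,.27498042],[179.782,.0005,-89.83]),
([5.73391322,16.1953836,-10.19870374,-73.98119228,-76.51587226,23.81164967],[.50228813,.35236408,.27524355],[-179.193,69.875,-88.88]),
([8.22761861,39.00052679,-12.33708442,-83.12722821,-69.61103212,48.96136896],[.51579425,.40685926,.05603481],[-179.268,69.993,-88.95])]
_o=fit(D,-1); P0=_o.x
E
python3 - <<'E'
from kin import *
print(P0.round(4),abs(_o.fun).max())
from plant import telemetry
s=telemetry.get_state(); q=s['joints']; print(q,s['contact_force'])
R0=Ro.from_euler('xyz',s['eef_rot'],degrees=True).as_matrix(); a=R0[:,2]; print(a)
g0=s['tcp_pos']-a*.019; g1=np.array([.595,.2165,.165])
for k in range(1,6):
    q,e=ik(g0+(g1-g0)*k/5+a*.019,R0,q)
print(q.round(1),e)
for ro in range(10,181,10):
    q,e=ik(g1+[0,0,-.03*max(0,ro-120)/60]+a*.019,Ro.from_rotvec(a*np.radians(ro)).as_matrix()@R0,q)
    if ro%60==0: print(ro,q.round(1),round(e,4))
E
```

```text
Traceback (most recent call last):
NameError: name '_o' is not defined. Did you mean: 'Ro'?
```

Run:
```python
from kin import *
print(P0.round(4))
from plant import telemetry
s=telemetry.get_state(); q=s['joints']; print(q,fk(q,P0,-1)[0]-s['tcp_pos'])
R0=Ro.from_euler('xyz',s['eef_rot'],degrees=True).as_matrix(); a=R0[:,2]; print(a)
g0=s['tcp_pos']-a*.019; g1=np.array([.595,.2165,.165])
for k in range(1,6):
    q,e=ik(g0+(g1-g0)*k/5+a*.019,R0,q)
print(q.round(1),e)
for ro in range(10,181,10):
    q,e=ik(g1+[0,0,-.03*max(0,ro-120)/60]+a*.019,Ro.from_rotvec(a*np.radians(ro)).as_matrix()@R0,q)
    if ro%60==0: print(ro,q.round(1),round(e,4))
```

```text
[-0.354   0.461   0.6054  0.8503 -0.0759 -0.17    0.4744]
[  9.47129488  27.13447972 -11.50438004 -79.5501522  -70.54619632
  35.70776288] [ 0.04211028 -0.03949114  0.07932639]
[-0.00132097  0.93986598 -0.3415409 ]
[ -3.9  38.   -3.2 -72.2 -79.9  40.9] 5.828670879282072e-15
60 [ -3.9  38.   -3.2 -72.2 -79.9 -19.1] 0.0
120 [ -3.9  38.   -3.2 -72.2 -79.9 -79.1] 0.0
180 [  -3.9   40.1   -2.7  -72.5  -79.4 -137.6] 0.0
```

Emit:
move_arm --pt "-0.2 0.016 -0.035 0 0 0 0" --pt "-0.2 0.016 -0.035 0 0 0 0" --pt "-0.2 0.016 -0.035 0 0 0 0" --pt "-0.2 0.016 -0.035 0 0 0 0" --pt "-0.2 0.014 -0.032 -0.005 0 0 0" --pt "-0.2 0 0 0 0 0 0" --pt "-0.2 0 0 0 0 9.4 -3.42" --pt "-0.2 0 0 0 0 9.4 -3.42" --pt "-0.2 0 0 0 0 9.4 -3.42" --pt "-0.2 0 0 0 0 9.4 -3.42" --pt "-0.2 0 0 0 0 9.4 -3.42" --pt "-0.2 0 0 0 0 9.4 -3.42" --pt "-0.2 0 0 0 0 9.4 -3.42" --pt "-0.2 0 0 0 0 7 -2.55" --pt "-0.2 0 0 0 0 0 0"

```text
time_s: 26.58
tcp_pos: [0.5929, 0.2346, 0.1583]
eef_rot: [110.2, 11.9, -175.6]
contact_force: [0.5, -0.4, -2.1]
gripper_width: 0.0596
gripper_force: 20.0
```

```bash
cat > st.py <<'E'
from h import *
from scipy.spatial.transform import Rotation as Ro
s=telemetry.get_state(); a=Ro.from_euler('xyz',s['eef_rot'],degrees=True).as_matrix()
print(s['time_s'],s['joints'].round(1),'tcp',s['tcp_pos'],'grasp',s['tcp_pos']-.019*a[:,2]); print(a.round(3),s['contact_force'],s['gripper_width'])
E
python3 st.py; python3 -c "
from h import *
cap('scene','s3')"
```

```text
26.575 [ -5.5  33.2  -2.2 -70.6 -83.1 -42.2] tcp [0.59285132 0.23460052 0.15828505] grasp [0.59288537 0.21672019 0.16471099]
[[-0.976 -0.219 -0.002]
 [-0.076  0.33   0.941]
 [-0.205  0.918 -0.338]] [ 0.54732721 -0.36335934 -2.06111445] 0.05962288399192456
```

View pics/s3.png

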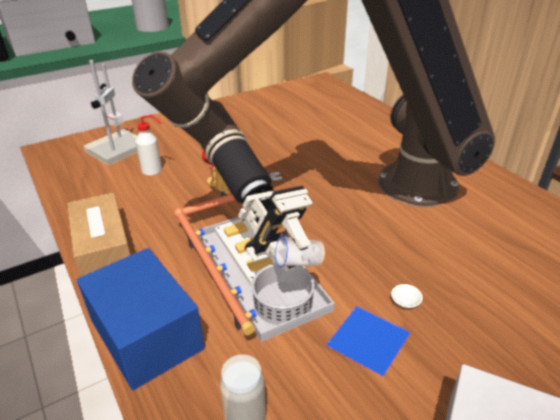

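Scene: beaker over the basket near (298,255), mouth (blue rim) turned sideways toward +x, nothing spilled, mat empty. Continuing the roll slowly.

Emit:
move_arm --pt "-0.2 0 0 0 0 5.6 -2.05" --pt "-0.2 0 0 0 0 5.6 -2.05" --pt "-0.2 0 0 0 0 5.6 -2.05" --pt "-0.2 0 0 0 0 4.7 -1.7" --pt "-0.2 0 0 0 0 4.7 -1.7" --pt "-0.2 0 0 0 0 4.7 -1.7" --pt "-0.2 0 0 0 0 4.7 -1.7" --pt "-0.2 0 0 0 0 4.7 -1.7" --pt "-0.2 0 0 0 0 4.7 -1.7" --pt "-0.2 0 0 -0.002 0 4.7 -1.7" --pt "-0.2 0 0 -0.003 0 4.7 -1.7" --pt "-0.2 0 0 -0.003 0 4.7 -1.7" --pt "-0.2 0 0 -0.003 0 4.7 -1.7" --pt "-0.2 0 0 -0.003 0 5.6 -2.05" --pt "-0.2 0 0 -0.003 0 5.6 -2.05" --pt "-0.2 0 0 -0.003 0 5.6 -2.05" --pt "-0.2 0 0 0 0 5.6 -2.05" --pt "-0.2 0 0 0 0 5.6 -2.05" --pt "-0.2 0 0 0 0 0 0" --pt "-0.2 0 0 0 0 0 0"

```text
time_s: 29.12
tcp_pos: [0.5933, 0.2342, 0.1391]
eef_rot: [165.8, -69.4, 104.9]
contact_force: [-1.1, 0.7, -0.1]
gripper_width: 0.0595
gripper_force: 19.9
```

```bash
python3 st.py; python3 -c "
from h import *
c,W=cap('scene'); a=cv2.resize(c['img'][200:340,200:360],None,fx=2.5,fy=2.5)
c,W=cap('wrist'); cv2.imwrite('pics/p4.png',np.hstack([a,cv2.resize(c['img'],(467,350))])[:,:800,::-1])"
```

```text
29.125 [  -5.6   34.7   -2.7  -70.9  -82.1 -137.7] tcp [0.59330361 0.23421618 0.13907359] grasp [0.5932274  0.21635365 0.14554848]
[[-0.09   0.996  0.004]
 [ 0.34   0.027  0.94 ]
 [ 0.936  0.086 -0.341]] [-1.08536387  0.65818973 -0.13501953] 0.059455539557505745
```

View pics/p4.png

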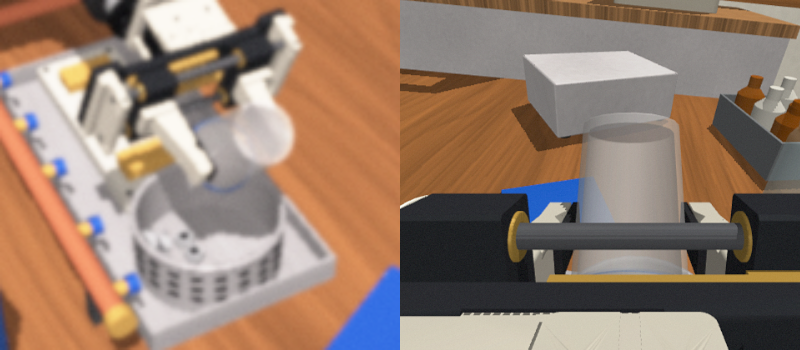

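Wrist crop shows the inverted beaker empty; scene crop shows nuts lying inside the basket at about (170,240). The vertical load dropped too. Rolling back and returning to the mat.

Emit:
move_arm --pt "-0.2 0 0 0.02 0 0 0" --pt "-0.2 0 0 0.03 0 0 0" --pt "-0.2 0 0 0 0 -9.66 3.52" --pt "-0.2 0 0 0 0 -9.66 3.52" --pt "-0.2 0 0 0 0 -9.66 3.52" --pt "-0.2 0 0 0 0 -9.66 3.52" --pt "-0.2 0 0 0 0 -9.66 3.52" --pt "-0.2 0 0 0 0 -9.66 3.52" --pt "-0.2 0 0 0 0 -9.66 3.52" --pt "-0.2 0 0 0 0 -9.66 3.52" --pt "-0.2 -0.009 0.018 0 0 -9.66 3.52" --pt "-0.2 -0.009 0.018 0 0 -9.66 3.52" --pt "-0.2 -0.009 0.018 0 0 -9.66 3.52" --pt "-0.2 -0.009 0.018 0 0 -9.66 3.52" --pt "-0.2 -0.009 0.018 0 0 -9.66 3.52" --pt "-0.2 -0.009 0.018 0 0 -9.66 3.52" --pt "-0.2 -0.009 0.018 0 0 -9.66 3.52" --pt "-0.2 -0.009 0.018 0 0 -9.66 3.52" --pt "-0.2 -0.009 0.018 0 0 -9.66 3.52" --pt "-0.2 0 0 0 0 0 0"

```text
time_s: 31.72
tcp_pos: [0.5117, 0.3971, 0.191]
eef_rot: [179.5, 70.0, -90.2]
contact_force: [0.5, -0.6, -1.3]
gripper_width: 0.0599
gripper_force: 20.0
```

```bash
python3 st.py; python3 -c "
from h import *
c,W=cap('top'); cv2.imwrite('pics/p5.png',cv2.resize(c['img'][120:290,110:370],None,fx=3,fy=3)[:,:,::-1])
w=W[140:210,195:265].reshape(-1,3); k=(np.hypot(w[:,0]-.6095,w[:,1]-.1985)<.055); print(np.percentile(w[k][:,2],[2,50,98]))"
```

```text
31.725 [  9.   24.6 -11.6 -78.3 -71.5  32.6] tcp [0.51167821 0.39707825 0.19097712] grasp [0.51177568 0.37922844 0.19748671]
[[-0.001 -1.    -0.005]
 [-0.343 -0.004  0.939]
 [-0.939  0.003 -0.343]] [ 0.47406671 -0.60245153 -1.26877763] 0.059893529586470214
[0.00303784 0.00876797 0.08968819]
```

View pics/p5.png

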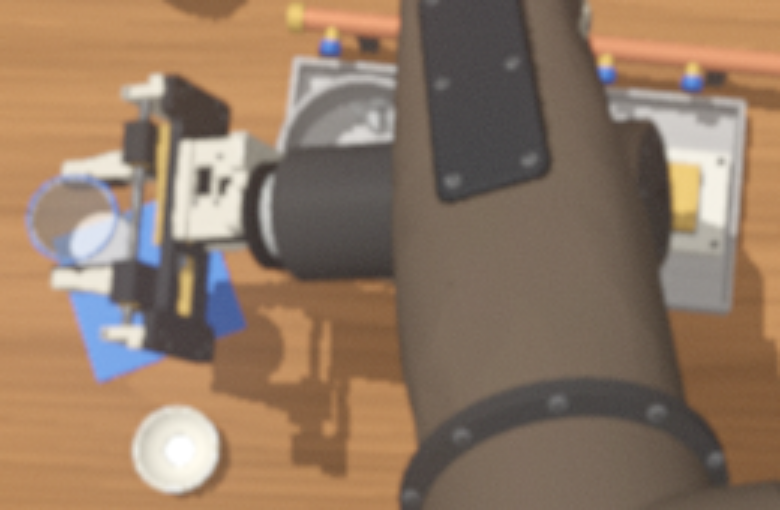

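Top crop: empty beaker in the gripper at (75,220), mat below it, dish undisturbed at (177,450), a nut visible in the basket at (380,118). Lowering.

Emit:
move_arm --pt "-0.2 0 0 -0.04 0 0 0" --pt "-0.2 0 0 -0.04 0 0 0" --pt "-0.2 0 0 -0.03 0 0 0" --pt "-0.2 0 0 -0.015 0 0 0" --pt "-0.2 0 0 -0.006 0 0 0" --pt "-0.2 0 0 -0.002 0 0 0" --pt "-0.2 0 0 0 0 0 0" --pt "-0.2 0 0 0 0 0 0"

```text
time_s: 32.78
tcp_pos: [0.5127, 0.3962, 0.0572]
eef_rot: [179.4, 69.9, -90.5]
contact_force: [-0.8, -0.6, -1.7]
gripper_width: 0.0595
gripper_force: 20.0
```

Emit:
move_arm --pt "-0.2 0 0 -0.0012 0 0 0" --pt "-0.2 0 0 0 0 0 0" --pt "0 0 0 0 0 0 0" --pt "0.1 0 0 0 0 0 0" --pt "0.3 0 0 0 0 0 0" --pt "0.5 0 0 0 0 0 0" --pt "0.9 0 0 0 0 0 0" --pt "0.9 0 0 0 0 0 0" --pt "0.9 0 0 0 0 0 0"

```text
time_s: 33.9
tcp_pos: [0.5124, 0.3961, 0.055]
eef_rot: [179.1, 69.9, -90.7]
contact_force: [1.1, -0.5, 0.2]
gripper_width: 0.0828
gripper_force: 0.0
```

```bash
python3 -c "
from h import *
c,W=cap('wrist','w6'); print(telemetry.get_state()['gripper_width'])"
```

```text
0.08287393144340381
```

View pics/w6.png

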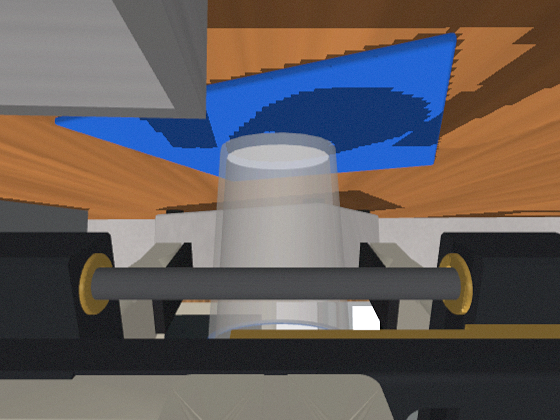

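Wrist view: empty beaker standing upright on the mat (278,230). Retreating straight up, then untilting.

Emit:
move_arm --pt "1 0 0 0.02 0 0 0" --pt "1 0 0 0.05 0 0 0" --pt "1 0 0 0.05 0 0 0" --pt "1 0 0 0.05 0 0 0" --pt "1 0 -0.02 0.05 -8 0 0" --pt "1 -0.01 -0.02 0 -9 0 0" --pt "1 0 0 0 -9 0 0" --pt "1 0 0 0 -9 0 0" --pt "1 0 0 0 -9 0 0" --pt "1 0 0 0 -9 0 0" --pt "1 0 0 0 -9 0 0" --pt "1 0 0 0 -8 0 0" --pt "1 0 0 0 0 0 0"

```text
time_s: 35.58
tcp_pos: [0.5014, 0.3578, 0.2734]
eef_rot: [179.7, -0.3, -90.1]
contact_force: [0.1, -0.9, -0.7]
gripper_width: 0.0877
gripper_force: 0.0
```

```bash
python3 st.py; python3 look.py
```

```text
35.575 [ 53.6  13.8  -2.6  -0.1 -74.  -53.6] tcp [0.50136151 0.3578478  0.27336279] grasp [0.50147341 0.35794178 0.29236223]
[[-0.001 -1.    -0.006]
 [-1.     0.001 -0.005]
 [ 0.005  0.006 -1.   ]] [ 0.08606486 -0.87526306 -0.73496834] 0.0877344080738089
top bench
  seated [599.4  77.8  52.7  27.9  -3.9] [595.    6.4  52.8  27.7  -4.6] [591.2 -65.   52.6  28.3  -3.7]
wrist bench
  seated
[0.50176281 0.35647626 0.27423612]
```

Emit:
move_arm --pt "0 0.03 -0.03 0 0 0 0" --pt "0 0.04 -0.03 0 0 0 0" --pt "0 0.03 -0.03 0 0 0 0" --pt "0 0 0 0 0 0 0" --pt "0 0 0 0 0 0 0"

```text
time_s: 36.3
tcp_pos: [0.6024, 0.2651, 0.2753]
eef_rot: [179.8, -0.0, -90.4]
contact_force: [1.0, 0.5, -1.3]
gripper_width: 0.0456
gripper_force: 0.0
```

```bash
python3 -c "
from h import *
c,W=cap('wrist','w7'); m=np.hypot(W[...,0]-.6095,W[...,1]-.1985)<.058
v,u=np.nonzero(m); print(u.min(),u.max(),v.min(),v.max()); 
x0,y0=max(u.min()-15,0),max(v.min()-15,0)
cv2.imwrite('pics/w7c.png',cv2.resize(c['img'][y0:v.max()+15,x0:u.max()+15],None,fx=2,fy=2,interpolation=cv2.INTER_CUBIC)[:590,:790,::-1])"
```

```text
0 479 70 419
```

View pics/w7c.png

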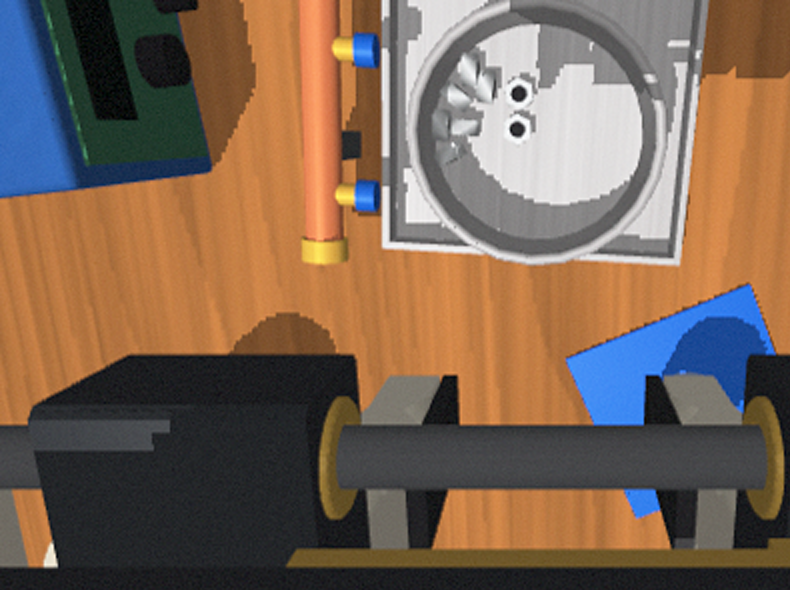

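Wrist crop: nuts all inside the basket (two flat at (518,92), (517,127), the rest heaped at (460,105)); none outside. Heading to the wheel.

Emit:
move_arm --pt "0 -0.01 -0.04 0.01 0 0 0" --pt "0 -0.01 -0.048 0.01 0 0 0" --pt "0 -0.01 -0.048 0.01 0 0 0" --pt "0 -0.01 -0.048 0 0 0 0" --pt "0 -0.01 -0.048 0 0 0 0" --pt "0 -0.01 -0.048 0 0 0 0" --pt "0 -0.01 -0.048 0 0 0 0" --pt "0 -0.01 -0.03 0 0 0 0" --pt "0 0 -0.02 0 0 0 0" --pt "-0.1 0 0 0 0 0 0" --pt "-0.1 0 0 0 0 0 0"

```text
time_s: 37.72
tcp_pos: [0.5223, -0.1111, 0.3052]
eef_rot: [179.8, -0.1, -90.2]
contact_force: [-0.7, 1.0, -0.1]
gripper_width: 0.0399
gripper_force: 0.0
```

```bash
python3 st.py
python3 - <<'E'
from h import *
for n in('wrist','top'):
    c,W=cap(n); H=hsv(c)
    m=((cv2.inRange(H,(0,170,70),(5,255,255))|cv2.inRange(H,(173,170,70),(180,255,255)))>0)&(np.hypot(W[...,0]-.528,W[...,1]+.254)<.075)&(W[...,2]>.12)
    v,u=np.nonzero(m)
    if len(u)>20:
        q=rp(c,np.c_[u,v],.147); d=q[:,:2]; (cc,rr)=cv2.minEnclosingCircle((d*1000).astype(np.float32)); print(n,'wheel',cc,rr)
    k=(W[...,2]>.194)&(W[...,2]<.208)&(np.hypot(W[...,0]-.528,W[...,1]+.254)<.065)
    P=W[k]; print('crank',k.sum(),(P.min(0)+P.max(0))/2 if k.any() else 0,P.mean(0) if k.any() else 0)
    k=(W[...,2]>.15)&(np.hypot(W[...,0]-.528,W[...,1]+.254)<.014)
    print('stem',k.sum(),np.percentile(W[k][:,2],[50,95]) if k.any() else 0)
    print('seated',*blocks(c,W,40,.036,.028,.045))
E
```

```text
37.725 [  9.1   4.8  -9.6   0.  -75.8  -9.3] tcp [ 0.52230205 -0.1111366   0.30518152] grasp [ 0.5223697  -0.11111504  0.32418139]
[[-0.004 -1.    -0.004]
 [-1.     0.004 -0.001]
 [ 0.001  0.004 -1.   ]] [-0.73504393  0.95140431 -0.10747226] 0.0399258982827591
wrist wheel (528.6072998046875, -252.8865509033203) 55.413631439208984
crank 494 [ 0.52169942 -0.20813533  0.19978446] [ 0.52152705 -0.20789955  0.20139327]
stem 451 [0.15078739 0.15319333]
seated [592.  -65.2  54.7  29.3  -3.8] [582.6  79.5  28.6  15.5  88.2]
top wheel (529.1866455078125, -253.6309051513672) 55.75632858276367
crank 58 [ 0.52270422 -0.20878699  0.2004116 ] [ 0.5219783  -0.2085788   0.20027107]
stem 48 [0.15180381 0.155509  ]
seated [590.9 -64.8  52.6  27.9  -3.7]
```

Emit:
move_arm --pt "-0.1 0 -0.05 0 0 0 0" --pt "-0.1 -0.0005 -0.047 0 0 0 0" --pt "-0.1 0 0 0 0 0 0" --pt "-0.1 0 0 -0.04 0 0 0" --pt "-0.1 0 0 -0.04 0 0 0" --pt "-0.1 0 0 -0.035 0 0 0" --pt "-0.1 0 0 -0.02 0 0 0" --pt "-0.1 0 0 0 0 0 0" --pt "-0.9 0 0 0 0 0 0" --pt "-0.9 0 0 0 0 0 0" --pt "-0.9 0 0 0 0 0 0" --pt "-0.9 0 0 0 0 0 0" --force 25

```text
time_s: 39.33
tcp_pos: [0.5222, -0.2089, 0.1709]
eef_rot: [179.8, -0.1, -90.2]
contact_force: [-1.9, 2.0, 6.1]
gripper_width: 0.0174
gripper_force: 25.0
```

```bash
python3 st.py
cat > circ.py <<'E'
import sys,numpy as np
# rows for chord moves about hub: start angle deg, step deg, n, optional radius
from plant import telemetry
p=telemetry.get_state()['tcp_pos'][:2]; h=np.array([.5289,-.2533]); d=p-h
a0=np.degrees(np.arctan2(d[1],d[0])); print('angle',a0,'r',np.hypot(*d))
step,n=float(sys.argv[1]),int(sys.argv[2]); q=p
print([(round(float(.046*(np.cos(np.radians(a0+step*(k+1)))-np.cos(np.radians(a0+step*k)))),4),round(float(.046*(np.sin(np.radians(a0+step*(k+1)))-np.sin(np.radians(a0+step*k)))),4)) for k in range(n)])
E
python3 circ.py 24 15
```

```text
39.325 [ -1.8  12.6 -18.2   0.1 -59.4   1.5] tcp [ 0.5221742  -0.20889848  0.17087871] grasp [ 0.52223144 -0.2088668   0.1898786 ]
[[-0.004 -1.    -0.003]
 [-1.     0.004 -0.002]
 [ 0.002  0.003 -1.   ]] [-1.89828365  1.99876423  6.12550693] 0.01740677484511227
angle 98.6135009175849 r 0.044908027401819935
[(-0.0179, -0.0067), (-0.0136, -0.0134), (-0.007, -0.0178), (0.0009, -0.0191), (0.0086, -0.0171), (0.0148, -0.0121), (0.0184, -0.0051), (0.0189, 0.0029), (0.0161, 0.0103), (0.0105, 0.016), (0.0031, 0.0189), (-0.0048, 0.0185), (-0.0119, 0.0149), (-0.017, 0.0088), (-0.0191, 0.0011)]
```

Emit:
move_arm --pt "-0.9 -0.0179 -0.0067 0 0 0 0" --pt "-0.9 -0.0136 -0.0134 0 0 0 0" --pt "-0.9 -0.007 -0.0178 0 0 0 0" --pt "-0.9 0.0009 -0.0191 0 0 0 0" --pt "-0.9 0.0086 -0.0171 0 0 0 0"

```text
time_s: 39.95
tcp_pos: [0.4924, -0.2833, 0.1709]
eef_rot: [179.8, -0.1, -90.3]
contact_force: [2.5, 8.1, 5.0]
gripper_width: 0.0172
gripper_force: 25.0
```

```bash
python3 circ.py 24 1; python3 st.py
```

```text
angle -140.52020413654134 r 0.047232898580448414
[(0.015, -0.0119)]
39.95 [-10.1  13.1 -17.5   0.1 -59.6   9.8] tcp [ 0.49244334 -0.28333096  0.17089465] grasp [ 0.4925149  -0.28330815  0.18989451]
[[-0.004 -1.    -0.004]
 [-1.     0.004 -0.001]
 [ 0.001  0.004 -1.   ]] [2.47192952 8.050843   5.03725612] 0.017221942281149174
```

Emit:
move_arm --pt "-0.9 0.0148 -0.0121 0 0 0 0" --pt "-0.9 0.0184 -0.0051 0 0 0 0" --pt "-0.9 0.0189 0.0029 0 0 0 0" --pt "-0.9 0.0161 0.0103 0 0 0 0" --pt "-0.9 0.0105 0.016 0 0 0 0" --pt "-0.9 0.0031 0.0189 0 0 0 0" --pt "-0.9 -0.0048 0.0185 0 0 0 0" --pt "-0.9 -0.0119 0.0149 0 0 0 0" --pt "-0.9 -0.017 0.0088 0 0 0 0" --pt "-0.9 -0.0191 0.0011 0 0 0 0" --pt "-0.9 -0.0179 -0.0067 0 0 0 0" --pt "-0.9 -0.0136 -0.0134 0 0 0 0" --pt "-0.9 -0.007 -0.0178 0 0 0 0" --pt "-0.9 0.0009 -0.0191 0 0 0 0" --pt "-0.9 0.0086 -0.0171 0 0 0 0" --pt "-0.9 0.0148 -0.0121 0 0 0 0" --pt "-0.9 0.0184 -0.0051 0 0 0 0" --pt "-0.9 0.0189 0.0029 0 0 0 0" --pt "-0.9 0.0161 0.0103 0 0 0 0" --pt "-0.9 0.0105 0.016 0 0 0 0"

```text
time_s: 42.45
tcp_pos: [0.5714, -0.2718, 0.1708]
eef_rot: [179.7, -0.2, -90.3]
contact_force: [-7.2, -1.6, 11.0]
gripper_width: 0.0176
gripper_force: 25.0
```

```bash
python3 circ.py 12 20
python3 - <<'E'
from h import *
for n in('wrist','top','scene'):
    c,W=cap(n); k=(W[...,2]>.15)&(W[...,2]<.2)&(np.hypot(W[...,0]-.529,W[...,1]+.2535)<.009)
    print('stem',n,k.sum(),np.percentile(W[k][:,2],[10,50,90]) if k.any() else 0)
E
```

```text
angle -23.547624995969233 r 0.04631710631688293
[(0.0029, 0.0092), (0.0009, 0.0096), (-0.0011, 0.0096), (-0.003, 0.0091), (-0.0049, 0.0083), (-0.0065, 0.0071), (-0.0078, 0.0056), (-0.0088, 0.0038), (-0.0094, 0.0019), (-0.0096, -0.0001), (-0.0094, -0.0021), (-0.0088, -0.004), (-0.0077, -0.0057), (-0.0064, -0.0072), (-0.0047, -0.0084), (-0.0029, -0.0092), (-0.0009, -0.0096), (0.0011, -0.0096), (0.003, -0.0091), (0.0049, -0.0083)]
stem wrist 0 0
stem top 0 0
stem scene 29 [0.15033334 0.15821716 0.16788505]
```

Emit:
move_arm --pt "-0.9 0.0031 0.0189 0 0 0 0" --pt "-0.9 -0.0048 0.0185 0 0 0 0" --pt "-0.9 -0.0119 0.0149 0 0 0 0" --pt "-0.9 -0.017 0.0088 0 0 0 0" --pt "-0.9 -0.0191 0.0011 0 0 0 0" --pt "-0.9 -0.0179 -0.0067 0 0 0 0" --pt "-0.9 -0.0136 -0.0134 0 0 0 0" --pt "-0.9 0 0 0 0 0 0"

```text
time_s: 43.6
tcp_pos: [0.4899, -0.2294, 0.1708]
eef_rot: [179.8, -0.1, -90.3]
contact_force: [-0.7, -2.0, 7.1]
gripper_width: 0.0176
gripper_force: 25.0
```

```bash
python3 circ.py 12 22; python3 st.py
```

```text
angle 148.48115867070334 r 0.04574415784086352
[(-0.0041, -0.0087), (-0.0022, -0.0094), (-0.0003, -0.0096), (0.0017, -0.0095), (0.0037, -0.0089), (0.0054, -0.0079), (0.007, -0.0066), (0.0082, -0.005), (0.0091, -0.0032), (0.0095, -0.0013), (0.0096, 0.0008), (0.0092, 0.0027), (0.0085, 0.0046), (0.0073, 0.0062), (0.0059, 0.0076), (0.0041, 0.0087), (0.0022, 0.0094), (0.0003, 0.0096), (-0.0017, 0.0095), (-0.0037, 0.0089), (-0.0054, 0.0079), (-0.007, 0.0066)]
43.6 [ -4.2  10.6 -20.8   0.2 -58.7   3.9] tcp [ 0.48990456 -0.22938592  0.1708406 ] grasp [ 0.48995761 -0.22934504  0.18984048]
[[-0.005 -1.    -0.003]
 [-1.     0.005 -0.002]
 [ 0.002  0.003 -1.   ]] [-0.69400758 -1.99200044  7.06367921] 0.017574154709923972
```

Emit:
move_arm --pt "-0.9 -0.0041 -0.0087 0 0 0 0" --pt "-0.9 -0.0022 -0.0094 0 0 0 0" --pt "-0.9 -0.0003 -0.0096 0 0 0 0" --pt "-0.9 0 0 0 0 0 0"

```text
time_s: 44.1
tcp_pos: [0.4827, -0.2569, 0.1708]
eef_rot: [179.7, -0.1, -90.3]
contact_force: [-5.2, -2.7, 10.9]
gripper_width: 0.0174
gripper_force: 25.0
```

Emit:
move_arm --pt "-0.9 0.0017 -0.0095 0 0 0 0" --pt "-0.9 0 0 0 0 0 0"

```text
time_s: 44.35
tcp_pos: [0.4844, -0.2665, 0.1708]
eef_rot: [179.7, -0.1, -90.3]
contact_force: [-4.7, -1.4, 12.3]
gripper_width: 0.0174
gripper_force: 25.0
```

```bash
python3 circ.py 8 27
```

```text
angle -163.48917788667418 r 0.04645923245441623
[(0.0022, -0.006), (0.0031, -0.0056), (0.0038, -0.0052), (0.0045, -0.0046), (0.0051, -0.0039), (0.0056, -0.0032), (0.006, -0.0024), (0.0062, -0.0015), (0.0064, -0.0006), (0.0064, 0.0003), (0.0063, 0.0012), (0.0061, 0.002), (0.0057, 0.0029), (0.0053, 0.0036), (0.0047, 0.0043), (0.0041, 0.005), (0.0034, 0.0055), (0.0026, 0.0059), (0.0017, 0.0062), (0.0008, 0.0064), (-0.0001, 0.0064), (-0.0009, 0.0063), (-0.0018, 0.0062), (-0.0027, 0.0058), (-0.0034, 0.0054), (-0.0042, 0.0049), (-0.0048, 0.0043)]
```

Emit:
move_arm --pt "-0.9 0.0022 -0.006 0 0 0 0" --pt "-0.9 0.0031 -0.0056 0 0 0 0"

```text
time_s: 44.6
tcp_pos: [0.4891, -0.2777, 0.1708]
eef_rot: [179.6, -0.1, -90.2]
contact_force: [-5.6, -0.0, 13.3]
gripper_width: 0.0174
gripper_force: 25.0
```

Emit:
move_arm --pt "-0.9 0.0038 -0.0052 0 0 0 0"

```text
time_s: 44.72
tcp_pos: [0.4928, -0.2831, 0.1708]
eef_rot: [179.6, -0.1, -90.2]
contact_force: [-6.1, -0.5, 12.7]
gripper_width: 0.0173
gripper_force: 25.0
```

Emit:
move_arm --pt "-0.9 0.0045 -0.0046 0 0 0 0" --pt "-0.9 0.0051 -0.0039 0 0 0 0"

```text
time_s: 44.98
tcp_pos: [0.5024, -0.292, 0.1708]
eef_rot: [179.6, -0.1, -90.3]
contact_force: [-6.2, -2.8, 12.4]
gripper_width: 0.0173
gripper_force: 25.0
```

Emit:
move_arm --pt "-0.9 0.0056 -0.0032 0 0 0 0" --pt "-0.9 0.006 -0.0024 0 0 0 0"

```text
time_s: 45.22
tcp_pos: [0.5144, -0.2979, 0.1709]
eef_rot: [179.6, -0.2, -90.3]
contact_force: [-5.4, -4.9, 9.6]
gripper_width: 0.0175
gripper_force: 25.0
```

Emit:
move_arm --pt "-0.9 0.0062 -0.0015 0 0 0 0" --pt "-0.9 0.0064 -0.0006 0 0 0 0"

```text
time_s: 45.48
tcp_pos: [0.5275, -0.3002, 0.1709]
eef_rot: [179.7, -0.2, -90.3]
contact_force: [-4.1, -5.7, 8.6]
gripper_width: 0.0172
gripper_force: 25.0
```

Emit:
move_arm --pt "-0.9 0.0064 0.0003 0 0 0 0" --pt "-0.9 0.0063 0.0012 0 0 0 0"

```text
time_s: 45.72
tcp_pos: [0.5408, -0.2986, 0.1709]
eef_rot: [179.7, -0.2, -90.3]
contact_force: [-3.3, -3.9, 8.1]
gripper_width: 0.0176
gripper_force: 25.0
```

Emit:
move_arm --pt "-0.9 0.0061 0.002 0 0 0 0" --pt "-0.9 0.0057 0.0029 0 0 0 0"

```text
time_s: 45.98
tcp_pos: [0.5528, -0.2934, 0.1708]
eef_rot: [179.8, -0.2, -90.3]
contact_force: [-1.0, -3.6, 8.4]
gripper_width: 0.0173
gripper_force: 25.0
```

Emit:
move_arm --pt "-0.9 0.0053 0.0036 0 0 0 0" --pt "-0.9 0.0047 0.0043 0 0 0 0"

```text
time_s: 46.22
tcp_pos: [0.5573, -0.2887, 0.1707]
eef_rot: [179.1, -0.4, -90.3]
contact_force: [-24.1, -23.2, 15.8]
gripper_width: 0.0176
gripper_force: 25.0
```

Stop felt (33 N tangential, motion arrested near −51°). Hold briefly, then back off ~90°.

Emit:
move_arm --pt "-0.9 0 0 0 0 0 0" --pt "-0.9 0 0 0 0 0 0" --pt "-0.9 -0.0047 -0.0043 0 0 0 0" --pt "-0.9 -0.0053 -0.0036 0 0 0 0" --pt "-0.9 -0.0057 -0.0029 0 0 0 0" --pt "-0.9 -0.0061 -0.002 0 0 0 0" --pt "-0.9 -0.0063 -0.0012 0 0 0 0" --pt "-0.9 -0.0064 -0.0003 0 0 0 0" --pt "-0.9 -0.0064 0.0006 0 0 0 0" --pt "-0.9 -0.0062 0.0015 0 0 0 0" --pt "-0.9 -0.006 0.0024 0 0 0 0" --pt "-0.9 -0.0056 0.0032 0 0 0 0" --pt "-0.9 -0.0051 0.0039 0 0 0 0" --pt "-0.9 -0.0045 0.0046 0 0 0 0" --pt "-0.9 0 0 0 0 0 0" --pt "-0.9 0 0 0 0 0 0"

```text
time_s: 48.22
tcp_pos: [0.494, -0.283, 0.1708]
eef_rot: [179.7, -0.1, -90.2]
contact_force: [-3.1, -1.7, 9.9]
gripper_width: 0.0175
gripper_force: 25.0
```

```bash
python3 circ.py 4 1; python3 st.py
```

```text
angle -139.58260042927932 r 0.04585411097224279
[(0.0022, -0.0024)]
48.225 [-10.   13.3 -17.4   0.2 -59.6   9.7] tcp [ 0.49398936 -0.28302956  0.17078358] grasp [ 0.49408087 -0.2829853   0.18978331]
[[-0.004 -1.    -0.005]
 [-1.     0.004 -0.002]
 [ 0.002  0.005 -1.   ]] [-3.14995194 -1.69298237  9.90570145] 0.017497882919783478
```

Emit:
move_arm --pt "-0.5 0 0 0 0 0 0" --pt "-0.3 0 0 0 0 0 0" --pt "-0.3 0 0 0 0 0 0" --pt "-0.3 0 0 0 0 0 0" --pt "-0.3 0 0 0.03 0 0 0" --pt "-0.3 0 0 0.05 0 0 0" --pt "-0.3 0 0 0.05 0 0 0" --pt "-0.3 -0.03 0.03 0.04 0 0 0" --pt "-0.3 -0.03 0.05 0 0 0 0" --pt "-0.3 0 0 0 0 0 0" --pt "-0.3 0 0 0 0 0 0"

```text
time_s: 49.6
tcp_pos: [0.4347, -0.2027, 0.3402]
eef_rot: [179.8, -0.1, -90.2]
contact_force: [-0.0, 0.2, 0.5]
gripper_width: 0.0308
gripper_force: 0.0
```

```bash
python3 look.py; python3 st.py
python3 - <<'E'
from h import *
c,W=cap('top','t9')
k=(W[...,2]>.194)&(W[...,2]<.208)&(np.hypot(W[...,0]-.529,W[...,1]+.2535)<.065); P=W[k]
if k.any():
    p=P.mean(0); print('crank',k.sum(),p,np.degrees(np.arctan2(p[1]+.2533,p[0]-.5289)))
w=W[185:235,130:190].reshape(-1,3); q=w[(w[:,2]>.082)&(w[:,2]<.095)]; print('beaker rim',len(q),(q.min(0)+q.max(0))/2)
E
```

```text
top bench
  seated [600.   77.6  51.3  27.8  -3.3]
wrist bench
  seated
[ 0.43490034 -0.2032107   0.33952216]
49.7 [ -1.4  -1.4 -11.7   0.1 -80.    1.1] tcp [ 0.43490034 -0.2032107   0.33952216] grasp [ 0.43499807 -0.20317976  0.35852188]
[[-0.005 -1.    -0.005]
 [-1.     0.005 -0.002]
 [ 0.002  0.005 -1.   ]] [0.69524159 0.27187793 0.64857139] 0.03043527962636812
beaker rim 146 [0.51201504 0.3776806  0.08810926]
```

View pics/t9.png

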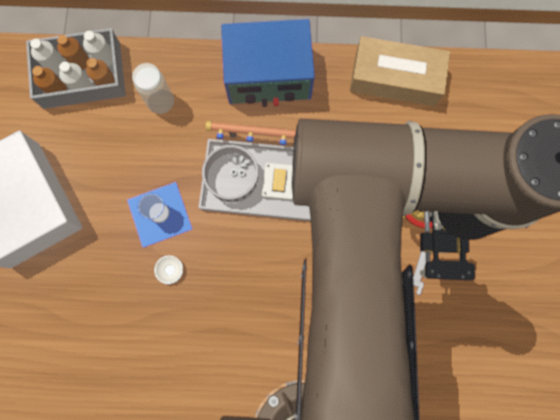

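Top view: beaker upright on the mat (158,210), dish (169,270) untouched, nuts in the basket, but the arm hides two blocks and the wheel; moving it aside to check.

Emit:
move_arm --pt "-0.3 0 0.05 0 0 0 0" --pt "-0.3 0 0.055 0 0 0 0" --pt "-0.3 0 0.055 0 0 0 0" --pt "-0.3 0 0.055 0 0 0 0" --pt "-0.3 0 0.055 0 0 0 0" --pt "-0.3 0 0.055 0 0 0 0" --pt "-0.3 0 0.055 0 0 0 0" --pt "-0.3 0 0.055 0 0 0 0" --pt "-0.3 0 0.055 0 0 0 0" --pt "-0.3 0 0.055 0 0 0 0" --pt "-0.3 0 0.03 0 0 0 0" --pt "-0.3 0 0 0 0 0 0" --pt "-0.3 0 0 0 0 0 0"

```text
time_s: 51.38
tcp_pos: [0.4351, 0.3718, 0.3391]
eef_rot: [179.7, -0.2, -90.3]
contact_force: [-1.2, -1.1, -0.2]
gripper_width: 0.0306
gripper_force: 0.0
```

```bash
python3 look.py
python3 - <<'E'
from h import *
c,W=cap('top','t10')
k=(W[...,2]>.194)&(W[...,2]<.208)&(np.hypot(W[...,0]-.529,W[...,1]+.2535)<.065); P=W[k]
if k.any():
    p=P.mean(0); print('crank',k.sum(),p,np.degrees(np.arctan2(p[1]+.2533,p[0]-.5289)))
k=(W[...,2]>.028)&(W[...,2]<.045)&(abs(W[...,0]-.597)<.02)&(abs(W[...,1]-.007)<.09)
P=W[k]
for x,y in((.6013,.0793),(.5963,.0075),(.5917,-.0643)):
    z=W[np.hypot(W[...,0]-x,W[...,1]-y)<.010][:,2]; print('block top z',np.median(z))
E
```

```text
top bench
  seated [599.8  77.7  52.3  27.5  -5. ] [595.    6.5  53.9  27.4   1.3] [591.  -65.   53.   28.3  -4.4]
wrist bench
  seated
[0.4350159  0.37132066 0.33986566]
crank 60 [ 0.49460958 -0.28415086  0.2003958 ] -138.0224954213404
block top z 0.035247757095076535
block top z 0.03542682102015777
block top z 0.03558515474466915
```

View pics/t10.png

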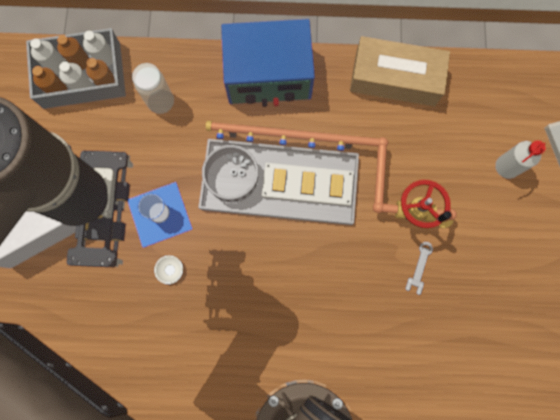

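The top view shows all three blocks seated (279–337,184) and the nuts in the basket (235,170). The beaker is upright on the mat (158,210), the crank is at (445,216), a quarter turn back from the stop, and the dish and spanner have not moved.

```bash
python3 -c "
from plant import workorder
print(workorder.close_job())"
```

```text
the job is handed in; nothing more can be done
None
```

I handed the job in with all three blocks seated, the nuts in the basket, the empty beaker upright on the mat, and the wheel cranked to its open stop and backed off about 88°; the hand-in returned no verdict.

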